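Temperature check of welded posts in the cooling rack

TASK

Push the black grip of the cooling rack's locking slide back to open the pockets, stand every welded post on the bench upright in a pocket, one to a pocket with its foot flat on the floor, and then slide the grip all the way to its other end stop so that the comb locks their feet. Then take the infrared thermometer from its cradle and, post by post from the tallest to the shortest, point it at the weld collar from about ten centimetres away and hold it steady there for three seconds, without touching the posts with it. Finish by hanging the thermometer back in its cradle the way it was, with the posts still locked in, and leave the other things on the bench where they are.

Things in the scene. Friction and masses are not known exactly. Their poses are not given: they have to be found in the camera images.
- post_tall: the tall welded steel post, 140 mm tall overall, 0.45 kg, standing on the bench (may be absent): heavy round foot 76 mm across, 16 mm thick; round tube 34 mm across; darker weld collar 42 mm across, 18 mm high, ending 2 mm below the top. Origin at the centre of the foot's underside, z up. Grasp the collar from above; a much deeper grip brings the palm onto the top
- weld_tall (a point): centre of the weld collar of that post, on its axis, 129 mm above its underside (the spot to measure)
- post_mid: the middle-height welded steel post, 115 mm tall overall, 0.45 kg, standing on the bench (may be absent): heavy round foot 76 mm across, 16 mm thick; round tube 34 mm across; darker weld collar 42 mm across, 18 mm high, ending 2 mm below the top. Origin at the centre of the foot's underside, z up. Grasp the collar from above; a much deeper grip brings the palm onto the top
- weld_mid (a point): centre of the weld collar of that post, on its axis, 104 mm above its underside (the spot to measure)
- post_short: the short welded steel post, 90 mm tall overall, 0.45 kg, standing on the bench (may be absent): heavy round foot 76 mm across, 16 mm thick; round tube 34 mm across; darker weld collar 42 mm across, 18 mm high, ending 2 mm below the top. Origin at the centre of the foot's underside, z up. Grasp the collar from above; a much deeper grip brings the palm onto the top
- weld_short (a point): centre of the weld collar of that post, on its axis, 79 mm above its underside (the spot to measure)
- rack: fixed steel cooling rack, 106 mm deep (x), 342 mm wide (y), origin under its centre on the bench, front at -x. Three pockets side by side, 84 mm square, floor 40 mm above the bench, walls 10 mm high; each takes one post's foot with 4 mm to spare all round. Along the front a track (to x = -80 mm) carries the comb-shaped locking slide, 60 to 68 mm above the bench
- bay0 (a point): centre of the floor of pocket 0 (y = -110 mm in the rack's frame); axes are the rack's
- bay1 (a point): centre of the floor of pocket 1 (y = 0 mm in the rack's frame); axes are the rack's
- bay2 (a point): centre of the floor of pocket 2 (y = 110 mm in the rack's frame); axes are the rack's
- lock (a joint): travel of the rack's locking slide in m along the rack's +y: 0 = end stop, open (up to 0.008 its three comb fingers stand clear of the pockets); 0.055 = other end stop, locked (a finger over the front edge of each foot, 4 mm above it). Starts part-way, in the way of the feet. Stays where it is left; about 2 N of friction. Jams if a foot is not flat in its pocket
- lock_grip (a point): centre of the slide's upright black grip, 24 mm (x) by 26 mm (y) by 46 mm high, its top 114 mm above the bench, at the rack's +y end; moves with the slide, axes are the rack's
- thermometer: pistol-shaped infrared thermometer, 0.25 kg: yellow box barrel 130 (x) x 36 x 40 mm high, black round nose 30 mm across, 20 mm long at +x, black handle 30 mm wide reaching 105 mm below the barrel's axis (x = -40 to +10 mm). Origin at the barrel's centre, x along the sight line to the nose, z up. Hangs level in its cradle at the start; pinch the barrel's sides from above at the origin
- muzzle (a point): lens at the nose's tip, on the sight line, 85 mm ahead of the thermometer's origin; same axes. The reading spot is straight ahead along +x
- cradle_seat (a point): where the thermometer's origin belongs in its fixed steel cradle, 125 mm above the bench; x towards the nose end, z up. Two upright saddles 12 mm thick, 60 mm wide, at x = -52 and +52 mm carry the barrel's underside 105 mm above the bench between lugs 44 mm apart and 16 mm high; the handle hangs between the saddles, over a base plate 8 mm thick
- cradle_nose (a point): where the muzzle belongs when the thermometer hangs in the cradle, 85 mm ahead of the seat
- red_block: bystander, leave alone: red machinist's block, 70x100x70 mm
- spray_can: bystander, leave alone: spray can, 66 mm across, 190 mm tall
- grinding_disc: bystander, leave alone: flat grinding disc, 115 mm across, 6 mm thick
- wrench: bystander, leave alone: wrench, 200 mm long, lying flat
- try_square: bystander, leave alone: steel try square, 90 x 68 mm, lying flat, 18 mm high
Mind the look-alikes: they are no part of the job. Of the things shaped like the part that bears cradle_seat, the dark steel one is meant. What is shaped like the post_short but green is not meant.

How it is judged:
On the way, in this order (a step that is already met when the one before it is completed fails the run):
1. every post present stands flat in a pocket of the rack (((horizontal distance between post_tall and bay0 below 0.01 m and z of post_tall in the frame of bay0 below 0.005 m) or (horizontal distance between post_tall and bay1 below 0.01 m and z of post_tall in the frame of bay1 below 0.005 m) or (horizontal distance between post_tall and bay2 below 0.01 m and z of post_tall in the frame of bay2 below 0.005 m)) and angle between each of post_tall, post_mid, post_short's own z axis and vertical below 0.07 rad and ((horizontal distance between post_mid and bay0 below 0.01 m and z of post_mid in the frame of bay0 below 0.005 m) or (horizontal distance between post_mid and bay1 below 0.01 m and z of post_mid in the frame of bay1 below 0.005 m) or (horizontal distance between post_mid and bay2 below 0.01 m and z of post_mid in the frame of bay2 below 0.005 m)) and ((horizontal distance between post_short and bay0 below 0.01 m and z of post_short in the frame of bay0 below 0.005 m) or (horizontal distance between post_short and bay1 below 0.01 m and z of post_short in the frame of bay1 below 0.005 m) or (horizontal distance between post_short and bay2 below 0.01 m and z of post_short in the frame of bay2 below 0.005 m))), for 0.2 s.
2. the locking slide is at its end stop with the posts in their pockets (all of step 1 and value of joint lock above 0.051 m), for 0.2 s.
3. the thermometer is held steady on the weld collar of the tall post for 2.5 s (sight line within 14 mm sideways and 10 mm in height of the collar's centre, lens 50 to 160 mm from it) (x of weld_tall in the frame of muzzle between 0.05 and 0.16 m and y of weld_tall in the frame of muzzle between -0.014 and 0.014 m and z of weld_tall in the frame of muzzle between -0.01 and 0.01 m), for 2.5 s.
4. the thermometer is held steady on the weld collar of the mid post for 2.5 s (sight line within 14 mm sideways and 10 mm in height of the collar's centre, lens 50 to 160 mm from it) (x of weld_mid in the frame of muzzle between 0.05 and 0.16 m and y of weld_mid in the frame of muzzle between -0.014 and 0.014 m and z of weld_mid in the frame of muzzle between -0.01 and 0.01 m), for 2.5 s.
5. the thermometer is held steady on the weld collar of the short post for 2.5 s (sight line within 14 mm sideways and 10 mm in height of the collar's centre, lens 50 to 160 mm from it) (x of weld_short in the frame of muzzle between 0.05 and 0.16 m and y of weld_short in the frame of muzzle between -0.014 and 0.014 m and z of weld_short in the frame of muzzle between -0.01 and 0.01 m), for 2.5 s.
At the end, for the whole second after the job is handed in: every post present stands upright and still in a pocket (within 10 mm of its centre, underside within 5 mm of the floor), the locking slide is within 4 mm of its end stop, and the thermometer hangs at rest in its cradle, nose the right way (within 15 mm of its seat) (all of step 2 and linear speed of each of post_tall, post_mid, post_short, thermometer below 0.02 m/s and distance between thermometer and cradle_seat below 0.015 m and distance between muzzle and cradle_nose below 0.02 m and angle between thermometer's own z axis and vertical below 0.1 rad); the robot touches nothing.
It fails at once if a bystander is moved more than 40 mm (distance of any of red_block, spray_can, grinding_disc, wrench, try_square from where it was at the start of the episode above 0.04 m).
It fails at once if the thermometer touches a post (contact force between thermometer and post_tall above 1 N or contact force between thermometer and post_mid above 1 N or contact force between thermometer and post_short above 1 N).
Of post_tall, post_mid, post_short only 2 to 3 are there at a start; the rules pass over those that are not, and their reading is None.
At some moment in a run one of post_tall, post_mid, post_short may be knocked a few centimetres aside while the robot is not near it.
It also fails if it takes over 208 s, if anything falls off the work surface, if the arm or the gripper's body presses on something with over 40 N, if the wrist force passes 120 N, or if a joint passes its speed limit or range.

ROBOT

A 7-joint arm with a two-finger parallel gripper is mounted at the origin on the work surface. World frame = base frame: x ahead of the robot, y to its left, z up, the work surface at z = 0. Lengths are in m, angles in rad, forces in N, time in s.
With the tool pointing down it reaches from about 0.425 to 0.975 m from the base axis. Payload 16.7 kg.
Tool frame: the origin (TCP) lies at the very end of the fingers, on their centre line; the grasp point (between the pads) lies 19 mm behind it (robot.grip_depth is the distance from the TCP to the grasp point, in m); z points along the fingers, y is the line along which they close (so a half turn about z gives the same grasp; the last joint's range is limited). The gripper opens to 85 mm and grips with 20 to 120 N. Pads are 22 mm wide; open, the fingers measure 114 mm over their backs; the gripper's body (76 mm by 85 mm) begins 54 mm behind the grasp point. The pads swing forward as they close: fully open they stand 13 mm farther back than shut.
Start: joints at [-1.375, 0.426, 0.074, 1.606, -0.034, 1.111, -0.067], TCP at [0.228, 0.635, 0.193] pointing down, gripper open.
Joint ranges: [-2.85, 2.85], [-0.5, 2.14], [-1.23, 1.37], [0.21, 2.46], [-1.02, 4.16], [0.16, 2.05], [-2.73, 2.73]. Speed limits (rad/s): [1.89, 1.89, 2.39, 2.39, 3.01, 3.01, 3.01].

INTERFACE

Orientations are given as [roll, pitch, yaw] about the fixed x, y, z axes, in that order (R = Rz(yaw) Ry(pitch) Rx(roll)).
In Python, from plant import robot, viewer, ticket gives the robot as it stands.
- The arm moves only by the tool move_arm, never from a script. Its argument "motion" is a list of rows, each a list of 7 numbers: the shift along the tool's x, y, z as a fraction of full scale, then the turn, a rotation vector about the tool's x, y, z as a fraction of full scale, then the opening, from -1 (shut) to 1 (fully open). A call has 1 to 20 rows; each row shifts and turns the commanded pose from where the row before left it, along the tool's axes as they then stand; what a row does not reach is not made up. Full scale, the value 1, is 0.02 m for a shift and 45 degrees for a turn. A row lasts 1/8 s, in which the tool goes at most 62.5 mm and 10.7 degrees, less where a joint would pass 70% of its speed; a pose out of reach is approached as far as the arm can. A call with a number of a shift or a turn outside -1 to 1 is refused whole. A call with a gripper value outside its range is refused whole. The fingers move at their own pace and stop on an object; "newtons" is the grip in N (left out, the last holds). Time passes only in rows, so rows that do not move let the fingers close. It gives the time, the measured TCP pose, the force, the opening and the grip force at its end, in the units of the state.
- robot.state(): the state, without advancing time (a new reading comes with each control period).
- viewer.grab_frame(name): name is "scene" or "top"; returns a dict with "frame" (480x640x3 uint8, red, green, blue), "intrinsics" (3x3 intrinsics, pixels), "position" and "orientation" of the camera in the world. Camera axes: x right, y up, looking along -z (the intrinsics and any distortion apply to the point x, -y, -z); pixel columns grow to the right and rows downward; lengths in m; the calibration is good to about 2 mm. A picture is of the moment at which its call begins. There is no depth.
- ticket.hand_in(): hands the job in; it is judged then, once.
The state is a dict: "clock": time; "qpos": joint angles; "joint_velocities": joint speeds; "tau": joint torques, N m; "position": TCP position; "tcp_rot": TCP orientation; "wrist_force": force on the tool from outside, world axes, zero at the start; "moment": the same for the moment, N m; "gripper_width": finger opening in m; "grasp_force": force on a finger pad.
Only numpy, scipy, OpenCV 4.12 (cv2) and the standard library are available. Lean on these libraries where they do the work, as an engineer would, in place of code of your own. Each camera call takes 0.05 s, during which the arm holds its last target. There are 200 camera calls.

## Working session

There is one attempt and no reset: what is moved stays moved. The work goes in short steps, Python scripts to look and compute and a tool call to move; the robot and the scene stay as the last step left them, time stands still between calls to the robot, and variables do not carry over. Pictures are saved under pics/ and viewed, at most 14 in all, crops included, and the job is handed in when it is done.

Besides the shell and the picture viewer there is one more tool, called as name(argument=value, ...) on one line, values as JSON. move_arm: Moves the arm, as the interface text tells. Shift numbers are shares of 0.02 m and turn numbers shares of 45 degrees, none past 1 either way. Its arguments: {"type":"object","properties":{"motion":{"type":"array"},"newtons":{"type":"number"}},"required":["motion"]}

```bash
mkdir -p pics; ls; python3 - <<'E'
from plant import robot, viewer
import cv2,numpy as np
for n in ("scene","top"):
    f=viewer.grab_frame(n); cv2.imwrite(f"pics/{n}0.png",f["frame"][:,:,::-1])
    print(n,np.round(f["intrinsics"],1).tolist(),np.round(f["position"],4),f["orientation"],[k for k in f])
print(robot.state(),robot.grip_depth)
E
```

```text
pics
scene [[448.1, 0.0, 317.3], [0.0, 448.1, 235.9], [0.0, 0.0, 1.0]] [1.3213 0.2636 1.0404] [ 0.76730008 -0.01761657  1.98427224] ['frame', 'intrinsics', 'position', 'orientation']
top [[518.0, 0.0, 314.8], [0.0, 518.0, 238.6], [0.0, 0.0, 1.0]] [ 0.281  -0.079   1.3856] [ 0.1694137   0.01440131 -1.56608152] ['frame', 'intrinsics', 'position', 'orientation']
{'clock': 0.1, 'qpos': array([-1.3754973 ,  0.4266566 ,  0.07386832,  1.60653257, -0.03411811,
        1.11079794, -0.06710165]), 'joint_velocities': array([-0.00022797, -0.00147089, -0.00109894, -0.00211602, -0.00124606,
        0.00067401,  0.0001948 ]), 'tau': array([ 9.05453431e-03, -9.51530886e+01,  3.77163470e+00, -4.64396632e+01,
        1.95615162e-02,  6.53937575e-03, -7.30342822e-05]), 'position': array([0.2280485 , 0.63487987, 0.19259428]), 'tcp_rot': array([-3.14045998e+00,  6.86781006e-05,  2.79673871e+00]), 'wrist_force': array([ 0.04046383, -0.06845673,  0.09504244]), 'moment': array([ 0.01542772,  0.05631239, -0.00638948]), 'grasp_force': 0.0, 'gripper_width': 0.08548146529328017} 0.0187
```

View pics/scene0.png

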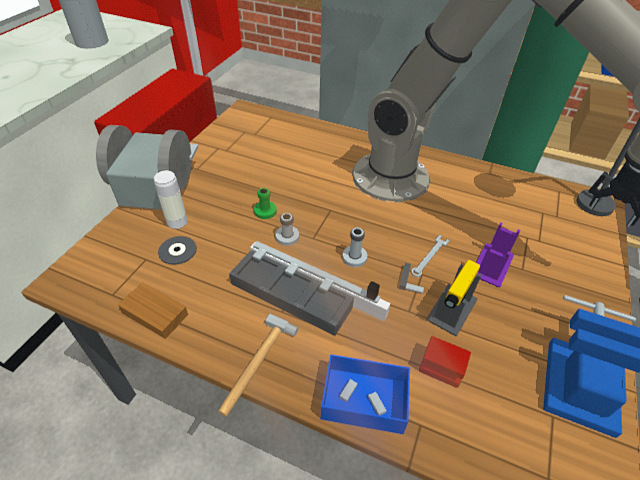

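View pics/top0.png

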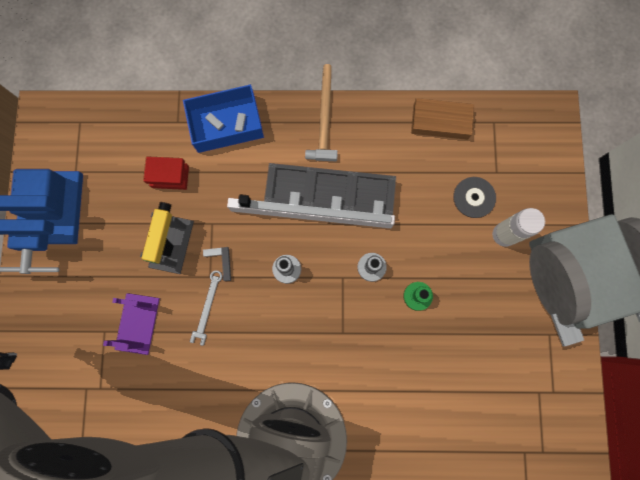

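Both views show the rack at top (230–396, 165–228) with its grip at (244,201), two grey posts at top (284,266) and (373,264), the green decoy at (424,295), and the thermometer in the dark cradle at (160,238). No third grey post is visible.

```bash
cat > h.py <<'E'
import numpy as np,cv2
from scipy.spatial.transform import Rotation as R
def grab(n):
    from plant import viewer
    return viewer.grab_frame(n)
def ray(f,uv):
    K=np.array(f["intrinsics"]);d=np.linalg.solve(K,[uv[0],uv[1],1.])
    return np.array(f["position"]),R.from_euler('xyz',f["orientation"]).apply([d[0],-d[1],-d[2]])
def onz(f,uv,z):
    p,d=ray(f,uv);return p+d*(z-p[2])/d[2]
def proj(f,P):
    c=R.from_euler('xyz',f["orientation"]).inv().apply(np.array(P,float)-f["position"])
    K=np.array(f["intrinsics"]);q=(K@(c*[1,-1,-1]).T).T if c.ndim==1 else (c*[1,-1,-1])@K.T
    return q[...,:2]/q[...,2:]
def tri(f,a,g,b):
    p,d=ray(f,a);q,e=ray(g,b)
    s=np.linalg.lstsq(np.c_[d,-e],q-p,rcond=None)[0]
    A,B=p+d*s[0],q+e*s[1];return (A+B)/2,np.linalg.norm(A-B)
E
python3 - <<'E'
from h import *
import pickle
f=grab("top");g=grab("scene");pickle.dump((f,g),open("f0.pkl","wb"))
def crop(f,x,y,w,h,s,n): cv2.imwrite(n,cv2.resize(f["frame"][y:y+h,x:x+w,::-1],None,fx=s,fy=s,interpolation=cv2.INTER_CUBIC))
crop(f,140,155,265,150,3,"pics/c1.png")
crop(g,225,200,265,150,3,"pics/c2.png")
E
```

```text
(no output)
```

View pics/c1.png

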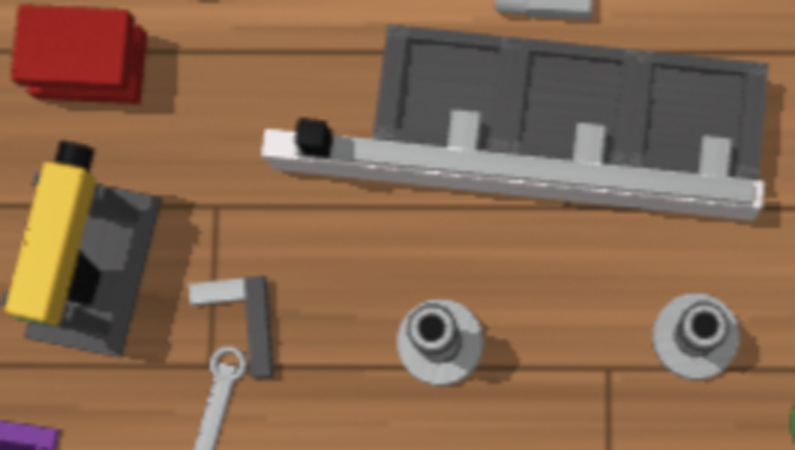

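View pics/c2.png

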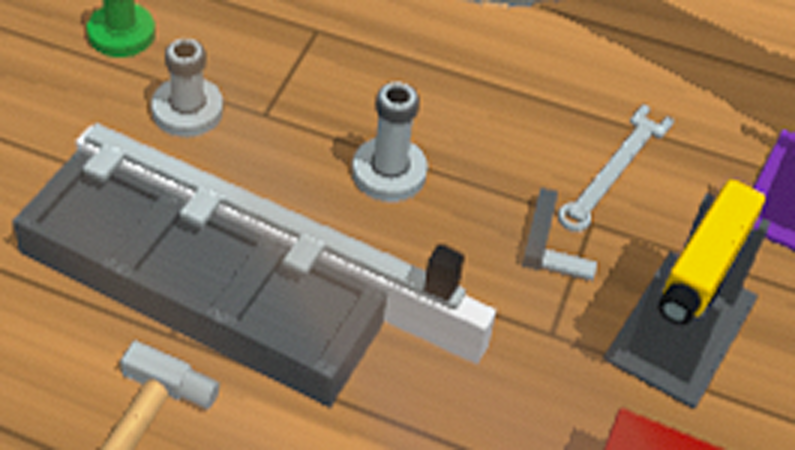

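The crops are clear. Hole centres of the post tops are at crop (431,327)/(704,325) in the top view and (398,95)/(185,50) in the scene view. The rack's back corners are at (389,25) and (767,63), and the grip is at (314,130). Next I'll triangulate.

```bash
python3 - <<'E'
from h import *
import pickle
f,g=pickle.load(open("f0.pkl","rb"))
T=lambda u,v:((u+.5)/3-.5+140,(v+.5)/3-.5+155)
S=lambda u,v:((u+.5)/3-.5+225,(v+.5)/3-.5+200)
# posts: dark hole centroid
def blob(f,c,r,thr):
    u,v=map(int,c);im=f["frame"][v-r:v+r+1,u-r:u+r+1].max(2)
    w=np.clip(thr-im.astype(float),0,None);yy,xx=np.mgrid[v-r:v+r+1,u-r:u+r+1]
    return (xx*w).sum()/w.sum(),(yy*w).sum()/w.sum()
for a,b in (((431,327),(398,95)),((704,325),(185,50))):
    p,e=tri(f,T(*a),g,S(*b));print("post top",p.round(4),round(e,4))
    q=blob(f,T(*a),4,60);print(" hole",np.round(q,1),np.round(T(*a),1),[onz(f,q,h).round(4)[:2].tolist() for h in(.14,.115,.09)])
    q=S(*b);print(" sc",[onz(g,q,h).round(4)[:2].tolist() for h in(.14,.115,.09)])
def rect(f,mask,z):
    c=max(cv2.findContours(mask.astype(np.uint8),cv2.RETR_EXTERNAL,cv2.CHAIN_APPROX_NONE)[0],key=cv2.contourArea)
    r=cv2.minAreaRect(c);return r,[onz(f,q,z).round(4)[:2].tolist() for q in cv2.boxPoints(r)]
# feet by grey outline: ray fit
hsv=cv2.cvtColor(f["frame"],cv2.COLOR_RGB2HSV)
for lo,hi in ((25,35),):
  y=(hsv[...,0]>18)&(hsv[...,0]<35)&(hsv[...,1]>150)
  y[:, :130]=0;y[:,210:]=0;y[:195]=0;y[275:]=0
  vals=hsv[...,2][y];print("yellow V hist",np.histogram(vals,8))
# rack
for n,u,v,z in (("b+",389,25,.05),("b-",767,63,.05),("f-",752,183,.05),("f+",375,135,.05),("trk-",763,183,.06),("trk+",264,133,.06)):
    print(n,onz(f,T(u,v),z).round(4))
print("rack scene b-,b+ top", onz(g,S(17,222),.05).round(4),onz(g,S(333,375),.05).round(4))
print("grip",onz(f,T(312,125),.114).round(4),onz(g,S(446,254),.114).round(4))
im=f["frame"][190:212,225:262]
b=im.max(2)<50;yy,xx=np.nonzero(b);print("grip px",xx.min()+225,xx.max()+225,yy.min()+190,yy.max()+190)
print("therm nose front (scene) muzzle tri:",tri(f,T(75,147),g,S(676,306)))
E
```

```text
post top [0.4347 0.0182 0.1176] 0.0013
 hole [283.4 263.9] [283.3 263.7] [[0.4316, 0.0157], [0.4346, 0.0176], [0.4377, 0.0195]]
 sc [[0.456, 0.0248], [0.432, 0.0182], [0.408, 0.0115]]
post top [ 0.4403 -0.2087  0.0919] 0.0006
 hole [374.5 263. ] [374.3 263. ] [[0.4346, -0.2046], [0.4376, -0.2072], [0.4407, -0.2097]]
 sc [[0.4848, -0.1845], [0.4616, -0.197], [0.4384, -0.2094]]
yellow V hist (array([  9,  12,  29, 173,  38,  41,  62, 631]), array([ 37.  ,  61.75,  86.5 , 111.25, 136.  , 160.75, 185.5 , 210.25,
       235.  ]))
b+ [0.7151 0.0645 0.05  ]
b- [ 0.68   -0.2725  0.05  ]
f- [ 0.571  -0.2571  0.05  ]
f+ [0.6138 0.0749 0.05  ]
trk- [ 0.5688 -0.2653  0.06  ]
trk+ [0.613  0.1715 0.06  ]
rack scene b-,b+ top [ 0.678  -0.2682  0.05  ] [0.7112 0.0667 0.05  ]
grip [0.6065 0.1209 0.114 ] [0.5962 0.1229 0.114 ]
grip px 240 250 195 206
therm nose front (scene) muzzle tri: (array([0.58280546, 0.3160894 , 0.13160103]), np.float64(0.001754187145691592))
```

```bash
cat >> h.py <<'E'
def rackfit(f,dbg=False):
    s=cv2.cvtColor(f["frame"],cv2.COLOR_RGB2HSV)
    m=((s[...,1]<70)&(s[...,2]<125)).astype(np.uint8);m[:150]=0;m[240:]=0;m[:,:255]=0;m[:,410:]=0
    n,l,st,_=cv2.connectedComponentsWithStats(m);m=l==1+np.argmax(st[1:,4])
    def line(pts,c):  # pts world xy
        vx,vy,x0,y0=cv2.fitLine(np.float32(pts),cv2.DIST_HUBER,0,1e-5,1e-5).ravel();return np.array([x0,y0]),np.array([vx,vy])
    ys,xs=np.nonzero(m);u0,u1=xs.min(),xs.max()
    back=[onz(f,(u,np.nonzero(m[:,u])[0].min()-.5),.05)[:2] for u in range(u0+10,u1-6)]
    v0=ys.min()
    L=[onz(f,(np.nonzero(m[v])[0].min()-.5,v),.05)[:2] for v in range(v0+6,v0+26)]
    Rr=[onz(f,(np.nonzero(m[v])[0].max()+.5,v),.05)[:2] for v in range(v0+17,v0+42)]
    (p,d),(a,_),(b,_)=line(back,0),line(L,0),line(Rr,0)
    if d[1]<0:d=-d
    psi=-np.arctan2(d[0],d[1]);ex=np.array([np.cos(psi),np.sin(psi)]);ey=np.array([-ex[1],ex[0]])
    yl,yr,xb=a@ey,b@ey,p@ex
    return ex*(xb-.053)+ey*(yl+yr)/2,psi,yl-yr,[_.round(3) for _ in (line(L,0)[1],line(Rr,0)[1],ex)]
E
python3 - <<'E'
from h import *
import pickle
f,g=pickle.load(open("f0.pkl","rb"))
c,psi,w,d=rackfit(f);print(c.round(4),round(psi,4),round(w,4),d)
ex=np.array([np.cos(psi),np.sin(psi)]);ey=np.array([-ex[1],ex[0]])
P=lambda x,y,z:np.r_[c+ex*x+ey*y,z]
for n,F in(("top",f),("scene",g)):
    im=F["frame"][:,:,::-1].copy()
    im=cv2.resize(im,None,fx=3,fy=3,interpolation=cv2.INTER_CUBIC)
    def dr(pts,col):
        cv2.polylines(im,[np.int32(np.round((proj(F,np.array(pts))+.5)*3-.5))],True,col,1)
    dr([P(x,y,.05) for x,y in((53,171),(53,-171),(-53,-171),(-53,171)) for x,y in((x/1e3,y/1e3),)],(0,0,255))
    for y0 in(-.11,0,.11): dr([P(sx*.042,y0+sy*.042,.05) for sx,sy in((1,1),(1,-1),(-1,-1),(-1,1))],(0,255,0))
    gy=.2126
    dr([P(-.0634+sx*.012,gy+sy*.013,.114) for sx,sy in((1,1),(1,-1),(-1,-1),(-1,1))],(255,255,0))
    x,y=(210,150) if n=="top" else(225,230)
    cv2.imwrite(f"pics/o_{n}.png",im[3*y:3*y+300,3*x:3*x+600])
cv2.imwrite("pics/o.png",np.vstack([cv2.imread("pics/o_top.png"),cv2.imread("pics/o_scene.png")]))
E
```

```text
[ 0.645  -0.0982] -0.1046 0.3402 [array([ 0.991, -0.131], dtype=float32), array([ 0.997, -0.077], dtype=float32), array([ 0.995, -0.104], dtype=float32)]
```

View pics/o.png

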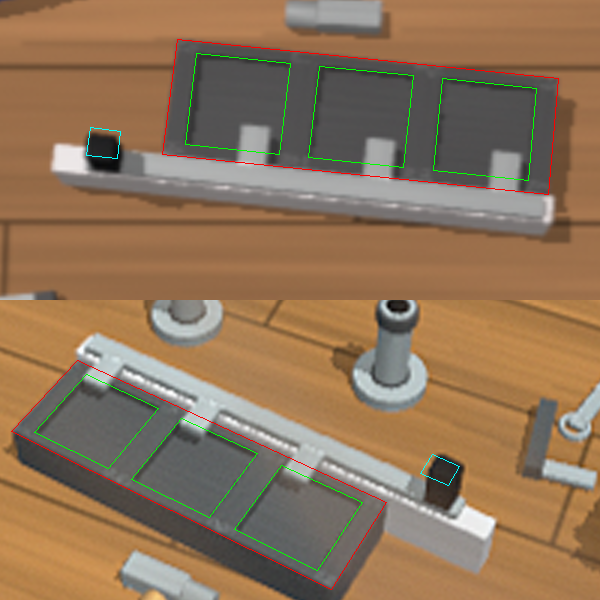

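Outline and pockets fit the rack in both views, and the grip box matches to within a few mm. Next, a planning helper, then the move to the grip.

```bash
cat >> h.py <<'E'
C=np.array([.645,-.0982]);PSI=-.1046
def P(x,y,z):
    ex=np.array([np.cos(PSI),np.sin(PSI)]);return np.r_[C+ex*x+np.array([-ex[1],ex[0]])*y,z]
def plan(*wps,yaw=None):
    "print turn to (tool down,yaw), then total shift to each waypoint in tool units of 0.02 m"
    from plant import robot
    s=robot.state();r=R.from_euler('xyz',s["tcp_rot"]);p=np.array(s["position"])
    y=s["tcp_rot"][2] if yaw is None else yaw
    t=R.from_euler('xyz',[np.pi,0,y])
    print("t",round(s["clock"],2),"pos",p.round(4),"rpy",np.round(s["tcp_rot"],4),"F",np.round(s["wrist_force"],1),"w",round(s["gripper_width"],4),"turn(45deg units)",((r.inv()*t).as_rotvec()/(np.pi/4)).round(3))
    for w in wps:
        d=t.inv().apply(np.array(w)-p)/.02;print(" shift",d.round(2));p=np.array(w)
E
python3 - <<'E'
from h import *
g=P(-.064,.2126,0)
plan([*g[:2],.193],[*g[:2],.08],yaw=np.pi+PSI)
E
```

```text
t 0.2 pos [0.228  0.635  0.1928] rpy [-3.1408  0.      2.7968] F [-0.2  0.8 -0.6] w 0.0857 turn(45deg units) [-0.001 -0.    -0.306]
 shift [-2.136e+01 -2.365e+01 -1.000e-02]
 shift [ 0.   -0.    5.65]
```

move_arm(motion=[[0,0,0,0,0,-0.153,0.2],[0,0,0,0,0,-0.153,0.2],[-0.89,-0.985,0,0,0,0,0.2],[-0.89,-0.985,0,0,0,0,0.2],[-0.89,-0.985,0,0,0,0,0.2],[-0.89,-0.985,0,0,0,0,0.2],[-0.89,-0.985,0,0,0,0,0.2],[-0.89,-0.985,0,0,0,0,0.2],[-0.89,-0.985,0,0,0,0,0.2],[-0.89,-0.985,0,0,0,0,0.2],[-0.89,-0.985,0,0,0,0,0.2],[-0.89,-0.985,0,0,0,0,0.2],[-0.89,-0.985,0,0,0,0,0.2],[-0.89,-0.985,0,0,0,0,0.2],[-0.89,-0.985,0,0,0,0,0.2],[-0.89,-0.985,0,0,0,0,0.2],[-0.89,-0.985,0,0,0,0,0.2],[-0.89,-0.985,0,0,0,0,0.2],[-0.89,-0.985,0,0,0,0,0.2],[-0.89,-0.985,0,0,0,0,0.2]], newtons=30)

```text
clock: 2.7
position: [0.5103, 0.247, 0.1934]
tcp_rot: [3.141, 0.0, 3.035]
wrist_force: [-0.0, 0.0, 0.2]
gripper_width: 0.0517
grasp_force: 0.0
```

move_arm(motion=[[-0.89,-0.985,0,0,0,0,0.3],[-0.89,-0.985,0,0,0,0,0.3],[-0.89,-0.985,0,0,0,0,0.3],[-0.89,-0.985,0,0,0,0,0.3],[-0.89,-0.985,0,0,0,0,0.3],[-0.89,-0.985,0,0,0,0,0.3],[0,0,0,0,0,0,0.3],[0,0,0,0,0,0,0.3]])

```text
clock: 3.7
position: [0.6033, 0.12, 0.1932]
tcp_rot: [3.141, -0.0, 3.036]
wrist_force: [0.1, -0.2, 1.0]
gripper_width: 0.0555
grasp_force: 0.0
```

```bash
python3 - <<'E'
from h import *
g=P(-.064,.2126,0)
plan([*g[:2],.08],yaw=np.pi+PSI)
f=grab("scene");q=proj(f,np.array([*g[:2],.114]));u,v=np.int32(q)
f2=grab("top");q=proj(f2,np.array([*g[:2],.114]));u2,v2=np.int32(q)
k=lambda F,u,v:cv2.resize(F["frame"][v-40:v+40,u-40:u+40,::-1],None,fx=4,fy=4,interpolation=cv2.INTER_CUBIC)
cv2.imwrite("pics/g.png",np.hstack([k(f,u,v),k(f2,u2,v2)]))
E
```

```text
t 3.7 pos [0.6033 0.12   0.1932] rpy [ 3.1413e+00 -3.0000e-04  3.0362e+00] F [ 0.1 -0.2  1. ] w 0.0555 turn(45deg units) [ 0.    -0.    -0.001]
 shift [-0.02 -0.    5.66]
```

View pics/g.png

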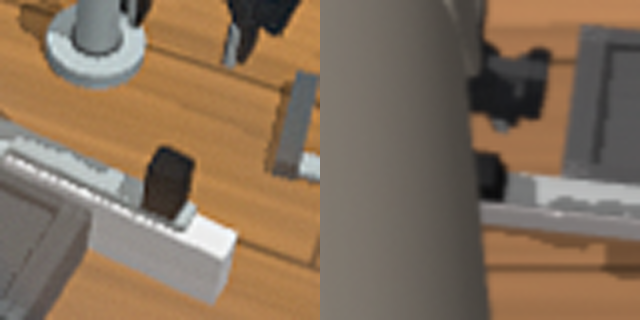

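The grip is upright at the crop's centre and the open fingers straddle it from above. I'll descend and grip.

move_arm(motion=[[0,0,0.95,0,0,0,0.3],[0,0,0.95,0,0,0,0.3],[0,0,0.95,0,0,0,0.3],[0,0,0.95,0,0,0,0.3],[0,0,0.9,0,0,0,0.3],[0,0,0.8,0,0,0,0.3],[0,0,0,0,0,0,-1],[0,0,0,0,0,0,-1],[0,0,0,0,0,0,-1],[0,0,0,0,0,0,-1]], newtons=25)

```text
clock: 5.05
position: [0.604, 0.1205, 0.0838]
tcp_rot: [3.141, 0.001, 3.037]
wrist_force: [1.8, -0.8, -0.5]
gripper_width: 0.0002
grasp_force: 0.0
```

move_arm(motion=[[0,-0.25,0,0,0,0,-1],[0,-0.25,0,0,0,0,-1],[0,-0.25,0,0,0,0,-1],[0,-0.25,0,0,0,0,-1]])

```text
clock: 5.55
position: [0.6016, 0.1001, 0.0832]
tcp_rot: [-3.142, -0.0, 3.037]
wrist_force: [0.2, 0.4, 0.2]
gripper_width: -0.0002
grasp_force: 0.0
```

```bash
python3 - <<'E'
from h import *
from plant import robot
p=robot.state()["position"]
o=[]
for n in("scene","top"):
    f=grab(n);u,v=np.int32(proj(f,p));print(u,v)
    o.append(cv2.resize(f["frame"][v-40:v+40,u-50:u+50,::-1],None,fx=4,fy=4,interpolation=cv2.INTER_CUBIC))
    cv2.circle(o[-1],(200,160),3,(0,0,255),-1)
cv2.imwrite("pics/g2.png",np.hstack(o))
E
```

```text
363 290
253 201
```

View pics/g2.png

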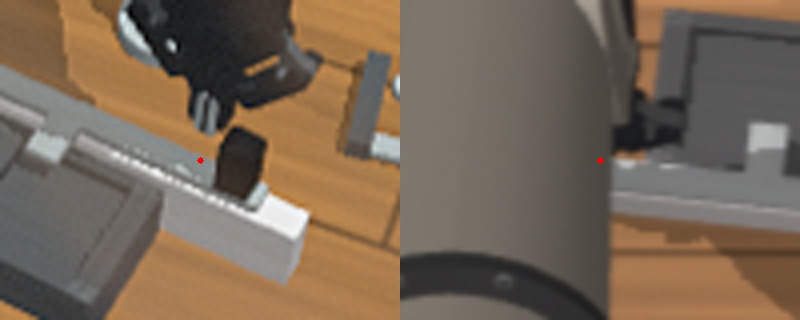

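The fingers closed on nothing. In the scene crop the tips, at (205,125), sit well above the projected TCP at (200,160). I'll check hand-eye consistency using the base and the fingertips.

move_arm(motion=[[0,0,-1,0,0,0,-1],[0,0,-1,0,0,0,-1],[0,0,-1,0,0,0,-1],[0,0,-1,0,0,0,-1],[0,-1,0,0,0,0,-1],[0,-1,0,0,0,0,-1],[0,-1,0,0,0,0,-1],[0,-1,0,0,0,0,-1],[0,0,0,0,0,0,-1]])

```text
clock: 6.78
position: [0.593, 0.0185, 0.1631]
tcp_rot: [-3.141, -0.0, 3.034]
wrist_force: [0.4, 0.5, -1.0]
gripper_width: 0.0004
grasp_force: 0.0
```

```bash
python3 - <<'E'
from h import *
from plant import robot
s=robot.state();p=s["position"];print(p,s["tcp_rot"])
o=[]
for n in("scene","top"):
    f=grab(n);q=proj(f,p);u,v=np.int32(q);print(n,q,"base",proj(f,[0,0,0]))
    o.append(cv2.resize(f["frame"][v-70:v+50,u-50:u+50,::-1],None,fx=4,fy=4,interpolation=cv2.INTER_CUBIC))
    cv2.circle(o[-1],tuple(np.int32((q-[u-50,v-70]+.5)*4)),3,(0,0,255),-1)
    a=proj(f,p+np.array([0,0,.12]));cv2.circle(o[-1],tuple(np.int32((a-[u-50,v-70]+.5)*4)),3,(0,255,0),-1)
cv2.imwrite("pics/g3.png",np.hstack(o))
E
```

```text
[0.59300903 0.01846702 0.16308683] [-3.14101884e+00 -2.40449033e-04  3.03401405e+00]
scene [337.60108427 258.54206557] base [390.23858868 176.31644231]
top [282.55326101 196.73863525] base [291.10713343 438.95442081]
```

View pics/g3.png

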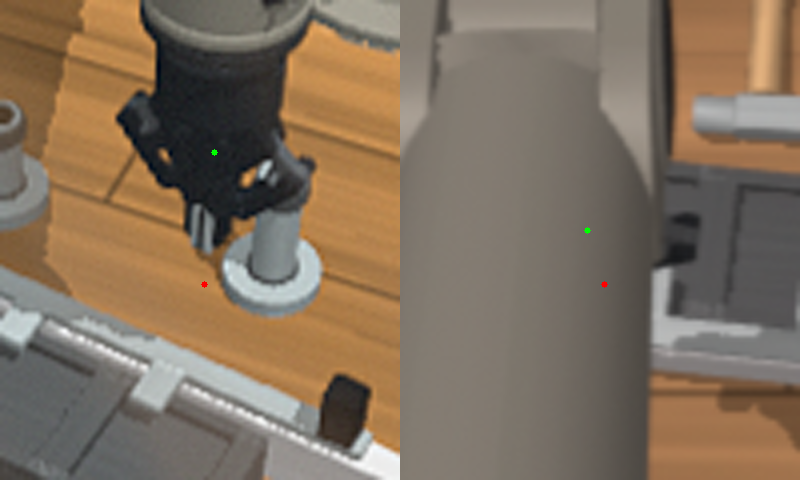

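```bash
python3 - <<'E'
from h import *
from plant import robot
p=robot.state()["position"];f=grab("scene")
for dz in(0,.01,.02,.03,.04): print(dz,proj(f,p+np.array([0,0,dz])).round(1), "dx",proj(f,p-np.array([dz,0,0])).round(1))
g=P(-.066,.2126,0)
plan([*g[:2],.163],[*g[:2],.07],yaw=np.pi+PSI)
E
```

```text
0 [338.5 258.9] dx [338.5 258.9]
0.01 [338.7 256.4] dx [339.9 256.3]
0.02 [338.9 253.8] dx [341.3 253.7]
0.03 [339.1 251.2] dx [342.7 251.1]
0.04 [339.3 248.5] dx [344.1 248.6]
t 6.92 pos [0.5933 0.0215 0.1631] rpy [ 3.1413e+00 -1.0000e-04  3.0375e+00] F [-1.1  0.1 -0.6] w -0.0002 turn(45deg units) [ 0.    -0.     0.001]
 shift [0.11 4.95 0.01]
 shift [ 0.   -0.    4.65]
```

move_arm(motion=[[0,0.9,0,0,0,0,0.3],[0,0.9,0,0,0,0,0.3],[0.1,0.9,0,0,0,0,0.3],[0,0.9,0,0,0,0,0.3],[0,0.9,0,0,0,0,0.3],[0,0.45,0,0,0,0,0.3],[0,0,0.9,0,0,0,0.3],[0,0,0.9,0,0,0,0.3],[0,0,0.9,0,0,0,0.3],[0,0,0.9,0,0,0,0.3],[0,0,0.5,0,0,0,0.3],[0,0,0.2,0,0,0,0.3],[0,0,0.2,0,0,0,0.3],[0,0,0,0,0,0,0.3]])

```text
clock: 8.68
position: [0.6017, 0.1197, 0.0733]
tcp_rot: [3.142, 0.0, 3.037]
wrist_force: [0.7, -0.6, 0.1]
gripper_width: 0.0558
grasp_force: 0.0
```

move_arm(motion=[[0,0,0.2,0,0,0,0.3],[0,0,0.2,0,0,0,0.3],[0,0,0,0,0,0,-1],[0,0,0,0,0,0,-1],[0,0,0,0,0,0,-1],[0,0,0,0,0,0,-1]])

```text
clock: 9.43
position: [0.6017, 0.1199, 0.0654]
tcp_rot: [3.141, 0.0, 3.037]
wrist_force: [-0.3, 3.0, 2.1]
gripper_width: 0.025
grasp_force: 27.5
```

It has gripped at 25 mm. The fingertips really are ~30 mm above the reported TCP, and I'll allow for that from here on. Now dragging the slide open.

move_arm(motion=[[0,-0.25,0,0,0,0,-1],[0,-0.25,0,0,0,0,-1],[0,-0.25,0,0,0,0,-1],[0,-0.25,0,0,0,0,-1]])

```text
clock: 9.93
position: [0.5995, 0.0993, 0.0653]
tcp_rot: [3.142, 0.0, 3.037]
wrist_force: [-1.8, 2.4, 4.9]
gripper_width: 0.025
grasp_force: 27.8
```

move_arm(motion=[[0,-0.15,0,0,0,0,-1],[0,-0.15,0,0,0,0,-1]])

```text
clock: 10.18
position: [0.5989, 0.0933, 0.0654]
tcp_rot: [3.142, 0.0, 3.037]
wrist_force: [-2.0, 2.3, 5.2]
gripper_width: 0.0251
grasp_force: 27.8
```

move_arm(motion=[[0,-0.15,0,0,0,0,-1],[0,-0.15,0,0,0,0,-1]])

```text
clock: 10.42
position: [0.5984, 0.0892, 0.0654]
tcp_rot: [3.14, 0.0, 3.038]
wrist_force: [0.9, 19.4, 1.9]
gripper_width: 0.0249
grasp_force: 27.4
```

move_arm(motion=[[0,-0.15,0,0,0,0,-1],[0,-0.1,0,0,0,0,-1]])

```text
clock: 10.68
position: [0.5984, 0.0891, 0.0655]
tcp_rot: [3.135, 0.001, 3.041]
wrist_force: [4.8, 36.9, -4.7]
gripper_width: 0.0251
grasp_force: 27.1
```

move_arm(motion=[[0,-0.1,0,0,0,0,-1],[0,-0.1,0,0,0,0,-1]])

```text
clock: 10.92
position: [0.5985, 0.0889, 0.0655]
tcp_rot: [3.132, 0.002, 3.044]
wrist_force: [6.9, 52.6, -9.0]
gripper_width: 0.0253
grasp_force: 28.3
```

End stop reached with a clear force rise. I'll relieve the push, release, rise and check the posts.

move_arm(motion=[[0,0.42,0,0,0,0,-1],[0,0,0,0,0,0,0.4],[0,0,0,0,0,0,0.4],[0,0,0,0,0,0,0.4],[0,0,-0.8,0,0,0,0.4],[0,0,-1,0,0,0,0.4],[0,0,-1,0,0,0,0.4],[0,0,-1,0,0,0,0.4],[0,0,-1,0,0,0,0.4],[0,0,0,0,0,0,0.4]])

```text
clock: 12.18
position: [0.5993, 0.0871, 0.1636]
tcp_rot: [3.14, 0.003, 3.037]
wrist_force: [-0.3, -0.9, -0.2]
gripper_width: 0.0599
grasp_force: 0.0
```

```bash
cat >> h.py <<'E'
def foot(f,xy):
    "grey-foot check: outline ellipse of low-saturation blob near post foot, cast to z=.016"
    s=cv2.cvtColor(f["frame"],cv2.COLOR_RGB2HSV);u,v=np.int32(proj(f,np.array([*xy,.016])))
    m=np.zeros(s.shape[:2],np.uint8);m[v-30:v+30,u-30:u+30]=((s[...,1]<60)&(s[...,2]>100))[v-30:v+30,u-30:u+30]
    c=max(cv2.findContours(m,cv2.RETR_EXTERNAL,cv2.CHAIN_APPROX_NONE)[0],key=cv2.contourArea)
    return c
E
python3 - <<'E'
from h import *
plan([.4346,.0178,.165],[.4346,.0178,.055],yaw=np.pi+PSI)
f=grab("scene")
cv2.imwrite("pics/s1.png",cv2.resize(f["frame"][150:350,200:470,::-1],None,fx=2.5,fy=2.5,interpolation=cv2.INTER_CUBIC))
E
```

```text
t 12.18 pos [0.5993 0.0871 0.1636] rpy [3.1403e+00 3.1000e-03 3.0367e+00] F [-0.3 -0.9 -0.2] w 0.0599 turn(45deg units) [ 0.002  0.004 -0.   ]
 shift [ 7.83 -4.31 -0.07]
 shift [ 0.  -0.   5.5]
```

View pics/s1.png

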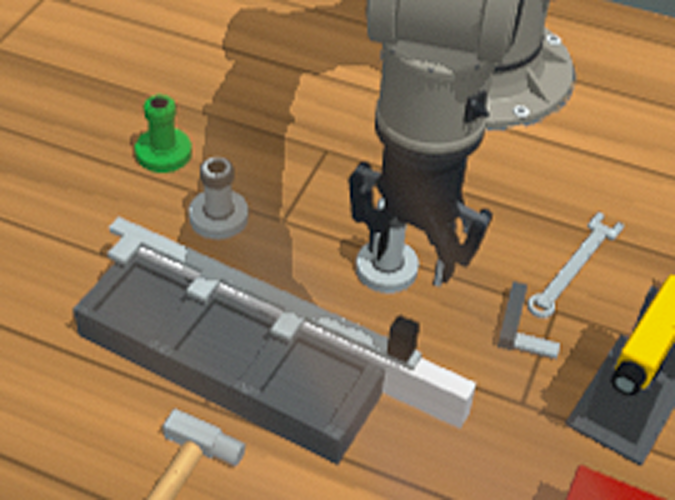

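The slide is open, with its fingers over the dividers, and both posts are unmoved: short at crop (217,195), mid foot at (386,262). Next I'll pick the mid post.

move_arm(motion=[[0,0,-0.5,0,0,0,1],[0.87,-0.48,0,0,0,0,1],[0.87,-0.48,0,0,0,0,1],[0.87,-0.48,0,0,0,0,1],[0.87,-0.48,0,0,0,0,1],[0.87,-0.48,0,0,0,0,1],[0.87,-0.48,0,0,0,0,1],[0.87,-0.48,0,0,0,0,1],[0.87,-0.48,0,0,0,0,1],[0.87,-0.47,0,0,0,0,1],[0,0,0,0,0,0,1],[0,0,0,0,0,0,1]])

```text
clock: 13.72
position: [0.4338, 0.018, 0.1715]
tcp_rot: [3.141, 0.001, 3.037]
wrist_force: [0.2, -0.2, 0.2]
gripper_width: 0.0857
grasp_force: 0.0
```

```bash
python3 - <<'E'
from h import *
plan([.4346,.0178,.055],yaw=np.pi+PSI)
f=grab("scene")
cv2.imwrite("pics/s2.png",cv2.resize(f["frame"][180:290,290:430,::-1],None,fx=4,fy=4,interpolation=cv2.INTER_CUBIC))
E
```

```text
t 13.72 pos [0.4338 0.018  0.1715] rpy [3.1413e+00 7.0000e-04 3.0372e+00] F [ 0.2 -0.2  0.2] w 0.0857 turn(45deg units) [0.    0.001 0.   ]
 shift [-0.04 -0.01  5.82]
```

View pics/s2.png

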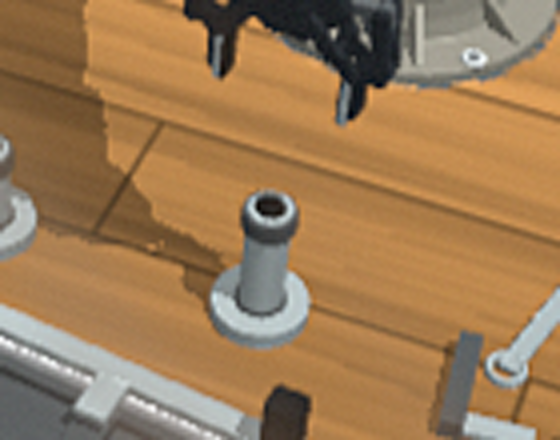

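Fingertips at (220,75) and (343,123) straddle the post axis (hole at (270,205)), so I'll descend.

move_arm(motion=[[0,0,0.8,0,0,0,1],[0,0,0.8,0,0,0,1],[0,0,0.8,0,0,0,1],[0,0,0.8,0,0,0,1],[0,0,0.8,0,0,0,1],[0,0,0.8,0,0,0,1],[0,0,0.5,0,0,0,1],[0,0,0.5,0,0,0,1],[0,0,0,0,0,0,1]])

```text
clock: 14.9
position: [0.4332, 0.0178, 0.0547]
tcp_rot: [-3.141, -0.001, 3.037]
wrist_force: [-0.6, 0.3, 0.4]
gripper_width: 0.0854
grasp_force: 0.0
```

move_arm(motion=[[0,0,0,0,0,0,-1],[0,0,0,0,0,0,-1],[0,0,0,0,0,0,-1],[0,0,0,0,0,0,-1],[0,0,0,0,0,0,-1]], newtons=60)

```text
clock: 15.52
position: [0.434, 0.0181, 0.0558]
tcp_rot: [3.141, 0.001, 3.037]
wrist_force: [-1.9, 2.0, 10.9]
gripper_width: 0.0402
grasp_force: 59.2
```

```bash
python3 - <<'E'
from h import *
plan()
f=grab("scene")
cv2.imwrite("pics/s3.png",cv2.resize(f["frame"][180:290,290:430,::-1],None,fx=4,fy=4,interpolation=cv2.INTER_CUBIC))
E
```

```text
t 15.53 pos [0.434  0.0181 0.0558] rpy [3.1409e+00 1.1000e-03 3.0372e+00] F [-1.9  2.  10.9] w 0.0402 turn(45deg units) [0.001 0.001 0.   ]
```

View pics/s3.png

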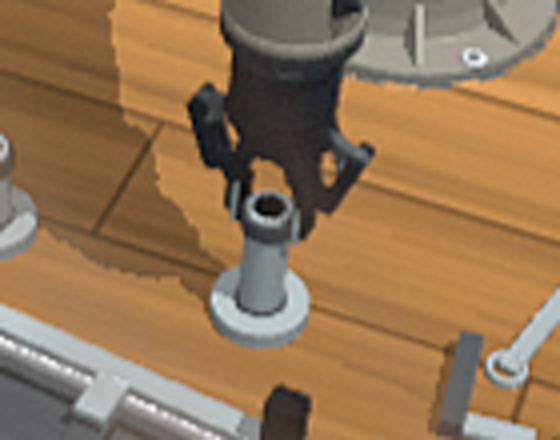

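The fingers hold the collar and the width of 40 mm is plausible. Lifting to carry it over pocket 2.

```bash
python3 - <<'E'
from h import *
t=P(0,.11,0);print(t,P(0,-.11,0));plan([.434,.0181,.156],[t[0]-.0006,t[1]+.0003,.156],yaw=np.pi+PSI)
E
```

```text
[0.65648503 0.01119878 0.        ] [ 0.63351497 -0.20759878  0.        ]
t 15.57 pos [0.4341 0.0182 0.0559] rpy [3.1409e+00 1.1000e-03 3.0372e+00] F [-1.6  1.8 10.1] w 0.04 turn(45deg units) [0.001 0.001 0.   ]
 shift [ 0.   -0.   -5.01]
 shift [-11.07   0.83   0.  ]
```

move_arm(motion=[[0,0,-0.4,0,0,0,-1],[0,0,-0.8,0,0,0,-1],[0,0,-0.8,0,0,0,-1],[0,0,-0.8,0,0,0,-1],[0,0,-0.8,0,0,0,-1],[0,0,-0.8,0,0,0,-1],[0,0,-0.6,0,0,0,-1],[0,0,0,0,0,0,-1]])

```text
clock: 16.58
position: [0.4339, 0.0179, 0.1559]
tcp_rot: [3.141, 0.001, 3.037]
wrist_force: [-0.2, -0.2, -4.7]
gripper_width: 0.0401
grasp_force: 61.5
```

move_arm(motion=[[-0.4,0.03,0,0,0,0,-1],[-0.79,0.06,0,0,0,0,-1],[-0.79,0.06,0,0,0,0,-1],[-0.79,0.06,0,0,0,0,-1],[-0.79,0.06,0,0,0,0,-1],[-0.79,0.06,0,0,0,0,-1],[-0.79,0.06,0,0,0,0,-1],[-0.79,0.06,0,0,0,0,-1],[-0.79,0.06,0,0,0,0,-1],[-0.79,0.06,0,0,0,0,-1],[-0.79,0.06,0,0,0,0,-1],[-0.79,0.06,0,0,0,0,-1],[-0.79,0.06,0,0,0,0,-1],[-0.79,0.06,0,0,0,0,-1],[-0.4,0.03,0,0,0,0,-1],[0,0,0,0,0,0,-1],[0,0,0,0,0,0,-1]])

```text
clock: 18.7
position: [0.655, 0.0114, 0.1552]
tcp_rot: [-3.142, -0.0, 3.037]
wrist_force: [-0.5, 0.2, -4.0]
gripper_width: 0.04
grasp_force: 61.4
```

```bash
python3 - <<'E'
from h import *
t=P(0,.11,0)
plan([t[0]-.0006,t[1]+.0003,.156],yaw=np.pi+PSI)
o=[]
for n in("scene","top"):
    f=grab(n);u,v=np.int32(proj(f,np.array([*t[:2],.1])));S=4
    im=cv2.resize(f["frame"][v-50:v+50,u-50:u+50,::-1],None,fx=S,fy=S,interpolation=cv2.INTER_CUBIC)
    a=np.linspace(0,2*np.pi,60)
    tr=lambda p:np.int32((proj(f,p)-[u-50,v-50]+.5)*S)
    for z in(.1,.116):cv2.polylines(im,[tr(np.array([[t[0]+.038*np.cos(k),t[1]+.038*np.sin(k),z] for k in a]))],True,(0,0,255),1)
    cv2.polylines(im,[tr(np.array([P(x,y,.05) for x,y in((.042,.152),(.042,.068),(-.042,.068),(-.042,.152))]))],True,(0,255,0),1)
    o.append(im)
cv2.imwrite("pics/p2.png",np.hstack(o))
E
```

```text
t 18.7 pos [0.655  0.0114 0.1552] rpy [-3.1415e+00 -5.0000e-04  3.0370e+00] F [-0.5  0.2 -4. ] w 0.04 turn(45deg units) [-0.    -0.001  0.   ]
 shift [-0.05  0.01 -0.04]
```

View pics/p2.png

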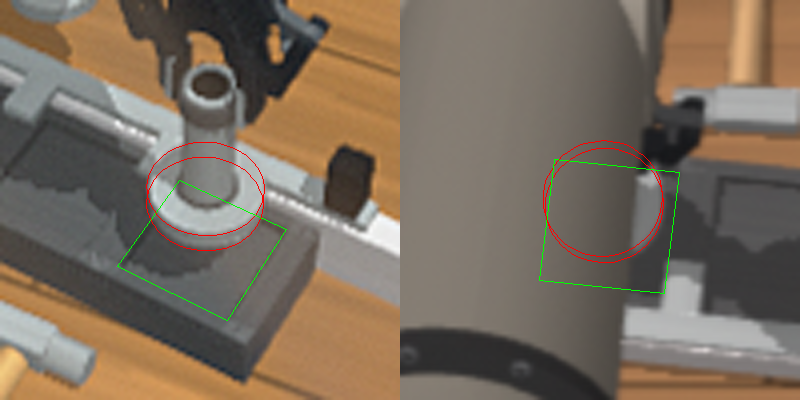

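The foot sits close to the predicted outline in both views (scene edges 147–265, bottom 250; top right edge 662). I'll quantify it from the edge points.

```bash
cat >> h.py <<'E'
def footfit(f,xy,zb,zt,side):
    "fit foot centre: outline pixels below (scene, rim z=zb) / right (top, rim z=zt) against 38 mm circle"
    from scipy.optimize import least_squares
    s=cv2.cvtColor(f["frame"],cv2.COLOR_RGB2HSV)[...,2].astype(float);pts=[]
    s=cv2.GaussianBlur(s,(3,3),0)
    c=proj(f,np.array([*xy,zb]))
    angs=np.radians(range(-150,-29,5)) if side=="scene" else np.radians(range(-25,26,5))
    for a in angs:   # image ray, down positive
        d=np.array([np.cos(a),-np.sin(a)]);r=np.arange(6,22,.25)
        q=c+r[:,None]*d;v=cv2.remap(s.astype(np.float32),np.float32(q[:,0])[None],np.float32(q[:,1])[None],cv2.INTER_LINEAR)[0]
        g=v[8:]-v[:-8];e=np.array(proj(f,np.array([xy[0],xy[1],zb])))
        i=np.argmin(g)
        if g[i]<-25: pts.append(q[i+4])
    W=np.array([onz(f,p,zb if side=="scene" else zt)[:2] for p in pts])
    r=least_squares(lambda k:np.hypot(*(W-k).T)-.038,xy,loss="soft_l1",f_scale=.001)
    return r.x,len(pts),np.abs(r.fun).mean()
E
python3 - <<'E'
from h import *
t=P(0,.11,0)[:2];print(t)
for n in("scene","top"):
    f=grab(n);print(n,footfit(f,t,.1,.116,n))
E
```

```text
[0.65648503 0.01119878]
scene (array([0.6435055 , 0.00721312]), 25, np.float64(0.0004025301404612644))
top (array([0.65451555, 0.01062386]), 10, np.float64(0.000584817962589923))
```

```bash
python3 - <<'E'
from h import *
t=P(0,.11,0)[:2]
f=grab("scene");print(footfit(f,t,.116,.116,"scene"),footfit(f,t,.1,.116,"scene"))
plan([*t,.156],yaw=np.pi+PSI)
# brightness profile straight down through foot
c=proj(f,np.array([*t,.1]));s=f["frame"].max(2)
u,v=np.int32(c);print(c,[(k,int(s[k,u])) for k in range(v,v+20)])
print(proj(f,np.array([[t[0]+.038,t[1],.1],[t[0]+.038,t[1],.116]])))
E
```

```text
(array([0.65463676, 0.01129087]), 25, np.float64(0.00044723339043777955)) (array([0.64357452, 0.00727655]), 25, np.float64(0.0004668584565452999))
t 18.95 pos [0.6552 0.0115 0.1554] rpy [3.1415e+00 1.0000e-04 3.0371e+00] F [-0.3 -0.3 -4.4] w 0.0397 turn(45deg units) [0. 0. 0.]
 shift [-0.06 -0.01 -0.03]
[324.74762617 290.24412252] [(290, 119), (291, 94), (292, 130), (293, 177), (294, 188), (295, 185), (296, 189), (297, 193), (298, 152), (299, 124), (300, 134), (301, 119), (302, 89), (303, 83), (304, 82), (305, 80), (306, 78), (307, 96), (308, 103), (309, 102)]
[[318.93636436 301.1203151 ]
 [319.06430622 297.39568331]]
```

Both views agree the post is at (0.6546, 0.011), so it needs +1.9 mm in x. Correct, then lower.

move_arm(motion=[[-0.1,0,0,0,0,0,-1],[0,0,0.4,0,0,0,-1],[0,0,0.6,0,0,0,-1],[0,0,0.6,0,0,0,-1],[0,0,0.5,0,0,0,-1],[0,0,0.3,0,0,0,-1],[0,0,0.2,0,0,0,-1],[0,0,0.1,0,0,0,-1],[0,0,0,0,0,0,-1]])

```text
clock: 20.08
position: [0.6575, 0.0112, 0.1013]
tcp_rot: [3.142, 0.0, 3.037]
wrist_force: [-0.4, -0.2, -4.3]
gripper_width: 0.0398
grasp_force: 61.4
```

move_arm(motion=[[0,0,0.1,0,0,0,-1],[0,0,0.1,0,0,0,-1],[0,0,0,0,0,0,-1]])

```text
clock: 20.45
position: [0.6573, 0.0112, 0.0971]
tcp_rot: [-3.141, -0.0, 3.037]
wrist_force: [-1.1, -0.3, -3.2]
gripper_width: 0.0399
grasp_force: 61.4
```

move_arm(motion=[[0,0,0.08,0,0,0,-1],[0,0,0,0,0,0,-1]])

```text
clock: 20.7
position: [0.6578, 0.0113, 0.0961]
tcp_rot: [3.141, 0.001, 3.037]
wrist_force: [-0.8, 0.7, 3.1]
gripper_width: 0.0399
grasp_force: 62.0
```

move_arm(motion=[[0,0,0,0,0,0,0],[0,0,0,0,0,0,0.5],[0,0,0,0,0,0,1],[0,0,0,0,0,0,1],[0,0,0,0,0,0,1],[0,0,-0.5,0,0,0,1],[0,0,-1,0,0,0,1],[0,0,-1,0,0,0,1],[0,0,-1,0,0,0,1],[0,0,-0.5,0,0,0,1],[0,0,0,0,0,0,1]])

```text
clock: 22.08
position: [0.6578, 0.0113, 0.1765]
tcp_rot: [3.141, 0.001, 3.037]
wrist_force: [0.6, 1.0, 0.6]
gripper_width: 0.0855
grasp_force: 0.0
```

```bash
python3 - <<'E'
from h import *
t=P(0,.11,0)[:2]
f=grab("scene");print(footfit(f,t,.056,.056,"scene"))
# short post check
print(proj(f,np.array([.4403,-.2087,.09])))
plan([.4403,-.2087,.17],[.4403,-.2087,.03],yaw=np.pi+PSI)
cv2.imwrite("pics/s4.png",cv2.resize(f["frame"][180:340,220:380,::-1],None,fx=3,fy=3,interpolation=cv2.INTER_CUBIC))
E
```

```text
(array([0.65668176, 0.01169934]), 25, np.float64(0.00048222611600457236))
[286.26597972 216.79193187]
t 22.12 pos [0.6573 0.0113 0.1756] rpy [3.1415e+00 1.0000e-04 3.0372e+00] F [ 0.2  0.1 -1. ] w 0.0852 turn(45deg units) [0. 0. 0.]
 shift [  9.64 -12.08   0.28]
 shift [ 0. -0.  7.]
```

View pics/s4.png

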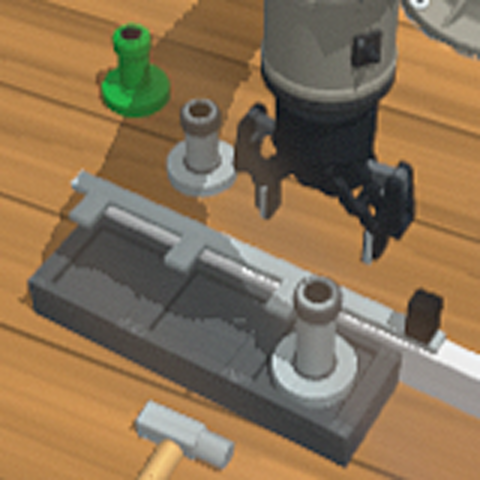

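The mid post stands in pocket 2 (crop (315,350)), and the short post's hole at (200,108) matches its estimate. Next, the short post.

move_arm(motion=[[0.69,-0.863,0,0,0,0,1],[0.69,-0.863,0,0,0,0,1],[0.69,-0.863,0,0,0,0,1],[0.69,-0.863,0,0,0,0,1],[0.69,-0.863,0,0,0,0,1],[0.69,-0.863,0,0,0,0,1],[0.69,-0.863,0,0,0,0,1],[0.69,-0.863,0,0,0,0,1],[0.69,-0.863,0,0,0,0,1],[0.69,-0.863,0,0,0,0,1],[0.69,-0.863,0,0,0,0,1],[0.69,-0.863,0,0,0,0,1],[0.69,-0.863,0,0,0,0,1],[0.69,-0.863,0,0,0,0,1],[0,0,0,0,0,0,1],[0,0,0,0,0,0,1]])

```text
clock: 24.12
position: [0.4402, -0.2089, 0.1757]
tcp_rot: [3.142, 0.0, 3.037]
wrist_force: [-0.1, 0.2, -0.7]
gripper_width: 0.0852
grasp_force: 0.0
```

```bash
python3 - <<'E'
from h import *
f=grab("scene");print(footfit(f,np.array([.4403,-.2087]),.016,.016,"scene"))
plan([.4403,-.2087,.03],yaw=np.pi+PSI)
E
```

```text
(array([ 0.43917933, -0.21024962]), 25, np.float64(0.0006089707463627142))
t 24.18 pos [ 0.4403 -0.2087  0.1756] rpy [-3.1416e+00  1.0000e-04  3.0376e+00] F [ 0.5 -0.  -0.1] w 0.0855 turn(45deg units) [-0.     0.     0.001]
 shift [0.   0.   7.28]
```

move_arm(motion=[[0,0,0.9,0,0,0,1],[0,0,0.9,0,0,0,1],[0,0,0.9,0,0,0,1],[0,0,0.9,0,0,0,1],[0,0,0.9,0,0,0,1],[0,0,0.9,0,0,0,1],[0,0,0.8,0,0,0,1],[0,0,0.6,0,0,0,1],[0,0,0.45,0,0,0,1],[0,0,0,0,0,0,1],[0,0,0,0,0,0,-1],[0,0,0,0,0,0,-1],[0,0,0,0,0,0,-1],[0,0,0,0,0,0,-1],[0,0,0,0,0,0,-1]])

```text
clock: 26.05
position: [0.4405, -0.2089, 0.0313]
tcp_rot: [3.141, 0.001, 3.037]
wrist_force: [-1.4, 2.8, 11.2]
gripper_width: 0.0399
grasp_force: 59.0
```

move_arm(motion=[[0,0,-0.4,0,0,0,-1],[0,0,-0.8,0,0,0,-1],[0,0,-0.8,0,0,0,-1],[0,0,-0.8,0,0,0,-1],[0,0,-0.8,0,0,0,-1],[0,0,-0.8,0,0,0,-1],[0,0,-0.6,0,0,0,-1],[0,0,0,0,0,0,-1]])

```text
clock: 27.05
position: [0.4406, -0.209, 0.1315]
tcp_rot: [3.142, 0.002, 3.037]
wrist_force: [-0.3, -0.1, -3.9]
gripper_width: 0.04
grasp_force: 61.4
```

```bash
python3 - <<'E'
from h import *
t=P(0,-.11,0)
plan([t[0]+.001,t[1]+.001,.13],yaw=np.pi+PSI)
E
```

```text
t 27.05 pos [ 0.4406 -0.209   0.1315] rpy [3.1416e+00 1.5000e-03 3.0372e+00] F [-0.3 -0.1 -3.9] w 0.04 turn(45deg units) [0.    0.002 0.   ]
 shift [-9.63  1.13  0.07]
```

move_arm(motion=[[-0.4,0.04,0,0,0,0,-1],[-0.74,0.09,0,0,0,0,-1],[-0.74,0.09,0,0,0,0,-1],[-0.74,0.09,0,0,0,0,-1],[-0.74,0.09,0,0,0,0,-1],[-0.74,0.09,0,0,0,0,-1],[-0.74,0.09,0,0,0,0,-1],[-0.74,0.09,0,0,0,0,-1],[-0.74,0.09,0,0,0,0,-1],[-0.74,0.09,0,0,0,0,-1],[-0.74,0.09,0,0,0,0,-1],[-0.74,0.09,0,0,0,0,-1],[-0.74,0.09,0,0,0,0,-1],[-0.35,0.05,0,0,0,0,-1],[0,0,0,0,0,0,-1],[0,0,0,0,0,0,-1]])

```text
clock: 29.05
position: [0.6335, -0.2059, 0.1306]
tcp_rot: [-3.142, -0.0, 3.037]
wrist_force: [-0.6, -1.1, -3.1]
gripper_width: 0.0403
grasp_force: 61.3
```

```bash
python3 - <<'E'
from h import *
t=P(0,-.11,0)[:2];print(t)
for n in("scene","top"):
    f=grab(n);print(n,footfit(f,t,.116,.116,n))
plan([*t,.13],yaw=np.pi+PSI)
f=grab("scene");print("mid",footfit(f,P(0,.11,0)[:2],.056,.056,"scene"))
E
```

```text
[ 0.63351497 -0.20759878]
scene (array([ 0.63312546, -0.20633161]), 25, np.float64(0.002508985219162077))Traceback (most recent call last):
  File "<stdin>", line 4, in <module>
  File "h.py", line 67, in footfit
    r=least_squares(lambda k:np.hypot(*(W-k).T)-.038,xy,loss="soft_l1",f_scale=.001)
    return func(*args, **kwargs)
    vector_fun = VectorFunction(
        fun_wrapped,
    ...<6 lines>...
        workers=workers
    )
    self._update_fun()
    ~~~~~~~~~~~~~~~~^^
    self.f = self.fun_wrapped(xp_copy(self.x))
             ~~~~~~~~~~~~~~~~^^^^^^^^^^^^^^^^^
    return np.atleast_1d(self.fun(x))
                         ~~~~~~~~^^^
    return self.f(x, *self.args, **self.kwargs)
           ~~~~~~^^^^^^^^^^^^^^^^^^^^^^^^^^^^^^
  File "h.py", line 67, in <lambda>
    r=least_squares(lambda k:np.hypot(*(W-k).T)-.038,xy,loss="soft_l1",f_scale=.001)
                                        ~^~
ValueError: operands could not be broadcast together with shapes (0,) (2,)
```

move_arm(motion=[[-0.02,-0.07,0,0,0,0,-1],[0,0,0.4,0,0,0,-1],[0,0,0.6,0,0,0,-1],[0,0,0.6,0,0,0,-1],[0,0,0.5,0,0,0,-1],[0,0,0.2,0,0,0,-1],[0,0,0.15,0,0,0,-1],[0,0,0.1,0,0,0,-1],[0,0,0,0,0,0,-1]])

```text
clock: 30.28
position: [0.6343, -0.2072, 0.0797]
tcp_rot: [-3.142, 0.0, 3.037]
wrist_force: [-0.7, -0.1, -3.5]
gripper_width: 0.0401
grasp_force: 61.3
```

move_arm(motion=[[0,0,0.1,0,0,0,-1],[0,0,0.1,0,0,0,-1],[0,0,0,0,0,0,-1]])

```text
clock: 30.65
position: [0.6341, -0.2071, 0.0754]
tcp_rot: [-3.142, -0.0, 3.037]
wrist_force: [-0.1, -0.1, -3.6]
gripper_width: 0.0398
grasp_force: 61.3
```

move_arm(motion=[[0,0,0.1,0,0,0,-1],[0,0,0.08,0,0,0,-1],[0,0,0,0,0,0,-1]])

```text
clock: 31.02
position: [0.6342, -0.2072, 0.0718]
tcp_rot: [-3.142, -0.0, 3.037]
wrist_force: [-0.6, -0.1, -4.1]
gripper_width: 0.04
grasp_force: 61.3
```

move_arm(motion=[[0,0,0.05,0,0,0,-1],[0,0,0,0,0,0,-1]])

```text
clock: 31.28
position: [0.6346, -0.2072, 0.0715]
tcp_rot: [3.141, 0.001, 3.037]
wrist_force: [-2.3, 1.0, 4.1]
gripper_width: 0.0398
grasp_force: 61.9
```

Floor contact at the expected height. Release, rise and check.

move_arm(motion=[[0,0,0,0,0,0,0],[0,0,0,0,0,0,0.5],[0,0,0,0,0,0,1],[0,0,0,0,0,0,1],[0,0,0,0,0,0,1],[0,0,-0.5,0,0,0,1],[0,0,-1,0,0,0,1],[0,0,-1,0,0,0,1],[0,0,-1,0,0,0,1],[0,0,-1,0,0,0,0.6],[0,0,-0.8,0,0,0,0.3],[0,0,0,0,0,0,0.3]])

```text
clock: 32.78
position: [0.6349, -0.2074, 0.1784]
tcp_rot: [-3.141, 0.002, 3.037]
wrist_force: [-0.7, -0.5, -0.4]
gripper_width: 0.0557
grasp_force: 0.0
```

```bash
python3 - <<'E'
from h import *
f=grab("scene")
for y in(.11,-.11):print(P(0,y,0)[:2].round(4),footfit(f,P(0,y,0)[:2],.056,.056,"scene"))
g=P(-.066,.181,0);w=[[*g[:2],.178]]
plan(*w,[*g[:2],.066],yaw=np.pi+PSI)
E
```

```text
[0.6565 0.0112] (array([0.65668176, 0.01169934]), 25, np.float64(0.00048222611600457236))
[ 0.6335 -0.2076] (array([ 0.63364189, -0.20824926]), 25, np.float64(0.0006251658234037193))
t 32.83 pos [ 0.6344 -0.2071  0.1773] rpy [3.1416e+00 5.0000e-04 3.0372e+00] F [ 0.7  0.1 -0.7] w 0.0557 turn(45deg units) [0.    0.001 0.   ]
 shift [ 3.34 14.52 -0.04]
 shift [ 0.  -0.   5.6]
```

move_arm(motion=[[0.21,0.9,0,0,0,0,0.3],[0.21,0.9,0,0,0,0,0.3],[0.21,0.9,0,0,0,0,0.3],[0.21,0.9,0,0,0,0,0.3],[0.21,0.9,0,0,0,0,0.3],[0.21,0.9,0,0,0,0,0.3],[0.21,0.9,0,0,0,0,0.3],[0.21,0.9,0,0,0,0,0.3],[0.21,0.9,0,0,0,0,0.3],[0.21,0.9,0,0,0,0,0.3],[0.21,0.9,0,0,0,0,0.3],[0.21,0.9,0,0,0,0,0.3],[0.21,0.9,0,0,0,0,0.3],[0.21,0.9,0,0,0,0,0.3],[0.21,0.9,0,0,0,0,0.3],[0.19,0.95,0,0,0,0,0.3],[0,0,0,0,0,0,0.3],[0,0,0,0,0,0,0.3]])

```text
clock: 35.08
position: [0.5981, 0.0868, 0.177]
tcp_rot: [-3.141, 0.0, 3.037]
wrist_force: [0.7, -0.2, 0.3]
gripper_width: 0.0557
grasp_force: 0.0
```

move_arm(motion=[[0,0,0.9,0,0,0,0.3],[0,0,0.9,0,0,0,0.3],[0,0,0.9,0,0,0,0.3],[0,0,0.9,0,0,0,0.3],[0,0,0.8,0,0,0,0.3],[0,0,0.6,0,0,0,0.3],[0,0,0.5,0,0,0,0.3],[0,0,0,0,0,0,0.3],[0,0,0,0,0,0,-1],[0,0,0,0,0,0,-1],[0,0,0,0,0,0,-1],[0,0,0,0,0,0,-1]], newtons=25)

```text
clock: 36.58
position: [0.5987, 0.0893, 0.068]
tcp_rot: [3.139, 0.001, 3.039]
wrist_force: [-1.2, 8.0, 3.0]
gripper_width: 0.0249
grasp_force: 28.3
```

Gripped. Dragging towards the locked end.

move_arm(motion=[[0,0.2,0,0,0,0,-1],[0,0.25,0,0,0,0,-1],[0,0.25,0,0,0,0,-1],[0,0.25,0,0,0,0,-1],[0,0.25,0,0,0,0,-1],[0,0.25,0,0,0,0,-1],[0,0.25,0,0,0,0,-1],[0,0.25,0,0,0,0,-1]])

```text
clock: 37.58
position: [0.6025, 0.1259, 0.0679]
tcp_rot: [3.141, 0.001, 3.037]
wrist_force: [-2.7, -2.0, 8.2]
gripper_width: 0.025
grasp_force: 28.8
```

move_arm(motion=[[0,0.25,0,0,0,0,-1],[0,0.2,0,0,0,0,-1],[0,0.15,0,0,0,0,-1]])

```text
clock: 37.95
position: [0.6038, 0.1379, 0.0679]
tcp_rot: [3.141, 0.001, 3.037]
wrist_force: [-1.4, -2.2, 8.6]
gripper_width: 0.0253
grasp_force: 28.8
```

move_arm(motion=[[0,0.15,0,0,0,0,-1],[0,0.1,0,0,0,0,-1],[0,0.1,0,0,0,0,-1]])

```text
clock: 38.33
position: [0.6045, 0.1442, 0.0679]
tcp_rot: [-3.141, 0.001, 3.037]
wrist_force: [-3.1, -10.0, 10.8]
gripper_width: 0.0251
grasp_force: 29.1
```

move_arm(motion=[[0,0.1,0,0,0,0,-1],[0,0.1,0,0,0,0,-1]])

```text
clock: 38.58
position: [0.6044, 0.1443, 0.0678]
tcp_rot: [-3.137, -0.0, 3.034]
wrist_force: [-7.2, -26.6, 15.7]
gripper_width: 0.025
grasp_force: 29.7
```

move_arm(motion=[[0,-0.28,0,0,0,0,-1],[0,0,0,0,0,0,-0.2],[0,0,0,0,0,0,0.4],[0,0,0,0,0,0,0.4],[0,0,0,0,0,0,0.4],[0,0,-0.8,0,0,0,0.4],[0,0,-1,0,0,0,0.4],[0,0,-1,0,0,0,0.4],[0,0,-1,0,0,0,0.4],[0,0,-1,0,0,0,0.4],[0,0,-1,0,0,0,0.4],[0,0,0,0,0,0,0.4]])

```text
clock: 40.08
position: [0.605, 0.1436, 0.1858]
tcp_rot: [3.14, 0.003, 3.037]
wrist_force: [0.3, 0.1, -0.7]
gripper_width: 0.06
grasp_force: 0.0
```

```bash
python3 - <<'E'
from h import *
import pickle
f,g=pickle.load(open("f0.pkl","rb"))
h=grab("scene")
# thermometer: yellow masks split by brightness
def faces(F,box,name):
    s=cv2.cvtColor(F["frame"],cv2.COLOR_RGB2HSV);m=(s[...,0]>20)&(s[...,0]<33)&(s[...,1]>150)
    x0,y0,x1,y1=box;k=np.zeros_like(m);k[y0:y1,x0:x1]=1;m&=k
    for lo,hi in((60,160),(160,205),(205,256)):
        q=(m&(s[...,2]>=lo)&(s[...,2]<hi)).astype(np.uint8)
        if q.sum()<15:continue
        c=max(cv2.findContours(q,cv2.RETR_EXTERNAL,cv2.CHAIN_APPROX_NONE)[0],key=cv2.contourArea)
        print(name,lo,q.sum(),np.round(cv2.boxPoints(cv2.minAreaRect(c)),1).tolist())
    n=(s[...,2]<50)&k.astype(bool)
    print(name,"yellow bbox",np.argwhere(m).min(0),np.argwhere(m).max(0))
    return m
faces(f,(135,195,205,275),"top");faces(g,(440,250,490,310),"scene")
crop=[cv2.resize(F["frame"][y:y+96,x:x+72,::-1],None,fx=5.5,fy=5.5,interpolation=cv2.INTER_CUBIC) for F,x,y in((f,132,192),(h,424,248))]
cv2.imwrite("pics/th.png",np.hstack(crop))
for y in(.11,-.11):print(footfit(h,P(0,y,0)[:2],.056,.056,"scene"))
E
```

```text
top 60 250 [[154.6999969482422, 261.8999938964844], [164.10000610351562, 209.6999969482422], [171.89999389648438, 211.10000610351562], [162.5, 263.29998779296875]]
top 160 67 [[152.0, 261.0], [155.0, 257.0], [156.3000030517578, 258.0], [153.3000030517578, 262.0]]
top 205 648 [[141.10000610351562, 258.0], [154.1999969482422, 208.1999969482422], [166.6999969482422, 211.5], [153.60000610351562, 261.29998779296875]]
top yellow bbox [209 142] [262 171]
scene 60 62 [[444.79998779296875, 296.29998779296875], [448.0, 291.0], [453.0, 294.0], [449.79998779296875, 299.29998779296875]]
scene 160 58 [[456.1000061035156, 303.79998779296875], [458.0, 296.0], [462.0, 297.0], [460.1000061035156, 304.79998779296875]]
scene 205 530 [[448.5, 290.5], [467.70001220703125, 257.8999938964844], [480.1000061035156, 265.20001220703125], [460.8999938964844, 297.79998779296875]]
scene yellow bbox [260 446] [305 479]
(array([0.65670692, 0.01162709]), 25, np.float64(0.0005096252843411569))
(array([ 0.6290165, -0.2026883]), 25, np.float64(0.0005357241183899558))
```

View pics/th.png

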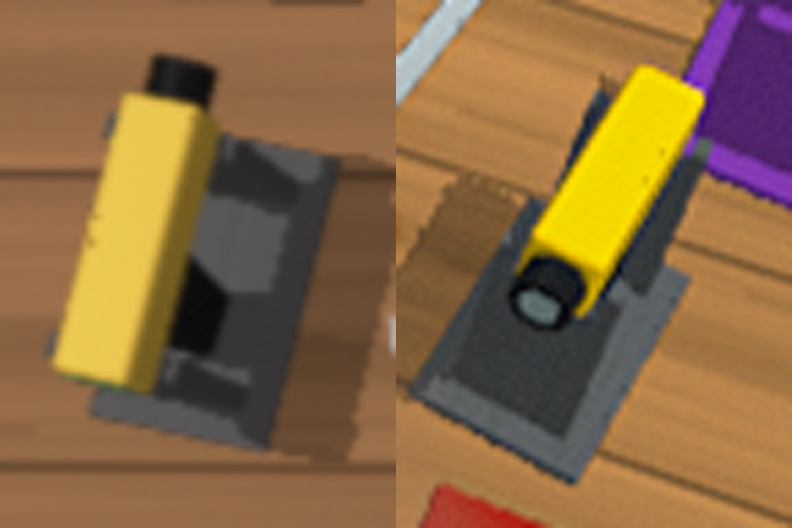

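The crop shows the thermometer's yellow top face (top view corners ≈ (154,208), (167,211), (155,262), (141,258)) with the nose towards +x. Compute its pose and recheck the short post's top.

```bash
cat >> h.py <<'E'
def hole(f,xy,z,r=5):
    "centroid of the dark hole in a post's top, cast to z"
    u,v=np.int32(np.round(proj(f,np.array([*xy,z]))));w=f["frame"][v-r:v+r+1,u-r:u+r+1].max(2).astype(float)
    w=np.clip(np.percentile(w,25)-w,0,None);yy,xx=np.mgrid[v-r:v+r+1,u-r:u+r+1]
    return onz(f,((xx*w).sum()/w.sum(),(yy*w).sum()/w.sum()),z)[:2]
E
python3 - <<'E'
from h import *
import pickle
f,g=pickle.load(open("f0.pkl","rb"))
for F,q in((f,[(154.3,208.3),(167.2,211.2),(154.7,261.8),(141.1,258.3)]),(g,[(468.1,258.8),(480,265.1),(460.9,297.8),(448.8,290.5)])):
    W=np.array([onz(F,k,.145)[:2] for k in q]);print(W.round(4).tolist(),"c",W.mean(0).round(4))
    for i in range(4):d=W[(i+1)%4]-W[i];print("  ",np.linalg.norm(d).round(4),np.degrees(np.arctan2(d[1],d[0])).round(1))
h=grab("scene");t=grab("top")
for n,y,z in(("mid",.11,.155),("short",-.11,.13)):
    p=P(0,y,0)[:2];print(n,p.round(4),"hole",hole(h,p,z).round(4),hole(t,p,z).round(4),footfit(h,p,.056,.056,"scene"))
    try: print(footfit(t,p,.056,.056,"top"))
    except Exception as e: print("x")
E
```

```text
[[0.568, 0.336], [0.5607, 0.3037], [0.4352, 0.3275], [0.4436, 0.3611]] c [0.5019 0.3321]
   0.0331 -102.7
   0.1277 169.3
   0.0347 75.9
   0.1268 -11.4
[[0.4339, 0.3307], [0.4431, 0.3636], [0.5705, 0.3383], [0.5605, 0.3061]] c [0.502  0.3347]
   0.0341 74.5
   0.1299 -11.2
   0.0337 -107.2
   0.129 169.0
mid [0.6565 0.0112] hole [0.6584 0.0107] [0.6586 0.0105] (array([0.65674946, 0.01172252]), 25, np.float64(0.0005121674232314266))
(array([0.65653198, 0.01073251]), 11, np.float64(0.0005295052022180758))
short [ 0.6335 -0.2076] hole [ 0.6288 -0.2035] [ 0.6301 -0.2033] (array([ 0.62895622, -0.2025923 ]), 25, np.float64(0.0005359066963500147))
(array([ 0.63194001, -0.20301772]), 10, np.float64(0.0003708760070294505))
```

The short post has shifted to a corner of its pocket (about 4 mm each way). It is still upright and within tolerance, so I'll aim at its measured position. Now the thermometer, at (0.502, 0.3335) with yaw −11.2°.

```bash
python3 - <<'E'
from h import *
plan([.502,.3335,.2],[.502,.3335,.076],yaw=np.pi-.1955)
E
```

```text
t 40.23 pos [0.6036 0.1433 0.183 ] rpy [-3.1416e+00 -2.0000e-04  3.0372e+00] F [-0.4  0.4 -0.6] w 0.06 turn(45deg units) [-0.    -0.     0.116]
 shift [ 6.83  8.34 -0.85]
 shift [ 0.  -0.   6.2]
```

move_arm(motion=[[0,0,-0.85,0,0,0.116,0.6],[0.68,0.834,0,0,0,0,0.6],[0.68,0.834,0,0,0,0,0.6],[0.68,0.834,0,0,0,0,0.6],[0.68,0.834,0,0,0,0,0.6],[0.68,0.834,0,0,0,0,0.6],[0.68,0.834,0,0,0,0,0.6],[0.68,0.834,0,0,0,0,0.6],[0.68,0.834,0,0,0,0,0.6],[0.69,0.834,0,0,0,0,0.6],[0.69,0.834,0,0,0,0,0.6],[0,0,0,0,0,0,0.6],[0,0,0,0,0,0,0.6]])

```text
clock: 41.85
position: [0.5027, 0.3327, 0.1996]
tcp_rot: [-3.141, -0.0, 2.946]
wrist_force: [0.7, 0.4, -0.6]
gripper_width: 0.0683
grasp_force: 0.0
```

```bash
python3 - <<'E'
from h import *
h=grab("scene")
s=cv2.cvtColor(h["frame"],cv2.COLOR_RGB2HSV);m=(s[...,0]>20)&(s[...,0]<33)&(s[...,1]>150);k=np.zeros_like(m);k[250:310,440:490]=1;m&=k
print("yellow bbox",np.argwhere(m).min(0),np.argwhere(m).max(0),m.sum())
plan([.502,.3335,.076],yaw=np.pi-.1955)
E
```

```text
yellow bbox [260 446] [305 479] 653
t 41.9 pos [0.5029 0.3325 0.1997] rpy [-3.1409e+00 -1.0000e-04  2.9449e+00] F [ 0.3 -0.5  0.4] w 0.0682 turn(45deg units) [-0.001 -0.    -0.001]
 shift [0.05 0.04 6.19]
```

move_arm(motion=[[0.05,0.05,0.8,0,0,0,0.6],[0,0,0.8,0,0,0,0.6],[0,0,0.8,0,0,0,0.6],[0,0,0.8,0,0,0,0.6],[0,0,0.8,0,0,0,0.6],[0,0,0.8,0,0,0,0.6],[0,0,0.7,0,0,0,0.6],[0,0,0.5,0,0,0,0.6],[0,0,0.2,0,0,0,0.6],[0,0,0,0,0,0,0.6]], newtons=40)

```text
clock: 43.15
position: [0.5018, 0.3347, 0.076]
tcp_rot: [3.142, 0.0, 2.946]
wrist_force: [0.7, -0.0, 0.3]
gripper_width: 0.0685
grasp_force: 0.0
```

move_arm(motion=[[0,0,0,0,0,0,0.1],[0,0,0,0,0,0,-0.1],[0,0,0,0,0,0,-0.3],[0,0,0,0,0,0,-1],[0,0,0,0,0,0,-1],[0,0,0,0,0,0,-1]])

```text
clock: 43.9
position: [0.5019, 0.3348, 0.0765]
tcp_rot: [3.141, 0.0, 2.946]
wrist_force: [-1.8, -0.5, 5.4]
gripper_width: 0.0355
grasp_force: 40.2
```

move_arm(motion=[[0,0,-0.3,0,0,0,-1],[0,0,-0.6,0,0,0,-1],[0,0,-0.8,0,0,0,-1],[0,0,-0.8,0,0,0,-1],[0,0,-0.8,0,0,0,-1],[0,0,-0.8,0,0,0,-1],[0,0,-0.8,0,0,0,-1],[0,0,-0.8,0,0,0,-1],[0,0,-0.5,0,0,0,-1],[0,0,0,0,0,0,-1]])

```text
clock: 45.15
position: [0.502, 0.3348, 0.2007]
tcp_rot: [3.141, 0.001, 2.946]
wrist_force: [0.4, 0.7, -3.4]
gripper_width: 0.0354
grasp_force: 40.3
```

```bash
python3 - <<'E'
from h import *
plan([.4735,.0303,.2],[.4735,.0303,.0955],yaw=np.pi+PSI)
h=grab("scene")
s=cv2.cvtColor(h["frame"],cv2.COLOR_RGB2HSV);m=((s[...,0]>20)&(s[...,0]<33)&(s[...,1]>150)&(s[...,2]>90)).astype(np.uint8);m[:180]=0;m[:,:400]=0
c=[k for k in cv2.findContours(m,cv2.RETR_EXTERNAL,cv2.CHAIN_APPROX_NONE)[0] if cv2.contourArea(k)>30]
for k in c: print(cv2.contourArea(k),cv2.boundingRect(k))
# predicted outline corners of barrel at lifted pose, level
o=np.array([.502,.3334,.125+.120]);r=R.from_euler('z',-.196)
print(proj(h,o+r.apply([[sx*.065,sy*.018,sz*.02] for sx in(-1,1) for sy in(-1,1) for sz in(-1,1)])).round(1).tolist())
E
```

```text
t 45.15 pos [0.502  0.3348 0.2007] rpy [3.1408e+00 5.0000e-04 2.9460e+00] F [ 0.4  0.7 -3.4] w 0.0354 turn(45deg units) [ 0.001  0.001 -0.116]
 shift [ -0.17 -15.29   0.03]
 shift [ 0.   -0.    5.22]
504.0 (458, 232, 30, 43)
[[475.3, 238.0], [479.7, 226.9], [489.0, 244.1], [493.8, 233.0], [455.1, 270.1], [459.2, 259.1], [469.5, 277.1], [474.1, 266.1]]
```

move_arm(motion=[[0,0,0,0,0,-0.116,-1],[-0.01,-0.5,0,0,0,0,-1],[-0.01,-0.87,0,0,0,0,-1],[-0.01,-0.87,0,0,0,0,-1],[-0.01,-0.87,0,0,0,0,-1],[-0.01,-0.87,0,0,0,0,-1],[-0.01,-0.87,0,0,0,0,-1],[-0.01,-0.87,0,0,0,0,-1],[-0.01,-0.87,0,0,0,0,-1],[-0.01,-0.87,0,0,0,0,-1],[-0.01,-0.87,0,0,0,0,-1],[-0.01,-0.87,0,0,0,0,-1],[-0.01,-0.87,0,0,0,0,-1],[-0.01,-0.87,0,0,0,0,-1],[-0.01,-0.87,0,0,0,0,-1],[-0.01,-0.87,0,0,0,0,-1],[-0.01,-0.87,0,0,0,0,-1],[-0.01,-0.87,0,0,0,0,-1],[0,-0.87,0,0,0,0,-1],[0,0,0,0,0,0,-1]])

```text
clock: 47.7
position: [0.4731, 0.0286, 0.2001]
tcp_rot: [3.142, 0.0, 3.035]
wrist_force: [-0.5, 0.6, -1.5]
gripper_width: 0.0357
grasp_force: 40.4
```

move_arm(motion=[[0,0,0.6,0,0,0,-1],[0,0,0.8,0,0,0,-1],[0,0,0.8,0,0,0,-1],[0,0,0.8,0,0,0,-1],[0,0,0.8,0,0,0,-1],[0,0,0.8,0,0,0,-1],[0,0,0.6,0,0,0,-1],[0,0,0,0,0,0,-1],[0,0,0,0,0,0,-1]])

```text
clock: 48.82
position: [0.4735, 0.0301, 0.0963]
tcp_rot: [3.141, 0.0, 3.037]
wrist_force: [-0.7, -0.2, -2.2]
gripper_width: 0.0354
grasp_force: 40.3
```

```bash
python3 - <<'E'
from h import *
from plant import robot
plan([.4735,.0303,.0955],yaw=np.pi+PSI)
p=robot.state()["position"]
h=grab("scene");t=grab("top")
s=cv2.cvtColor(h["frame"],cv2.COLOR_RGB2HSV)
o=p+[0,0,.0485];r=R.from_euler('z',PSI);mz=o+r.apply([.085,0,0])
print("pred muzzle",mz.round(4))
for n,F in(("scene",h),("top",t)):
    q=proj(F,mz);print(n,"pred px",q.round(1))
    u,v=np.int32(q)
    np.save(f"m_{n}.npy",F["frame"])
    m=((F["frame"].max(2)<60)).astype(np.uint8);k=np.zeros_like(m);k[v-18:v+18,u-18:u+18]=1;m&=k
    c=cv2.findContours(m,cv2.RETR_EXTERNAL,cv2.CHAIN_APPROX_NONE)[0]
    for a in c:
        if cv2.contourArea(a)>8: print("  dark",cv2.contourArea(a),cv2.boundingRect(a))
    y=cv2.cvtColor(F["frame"],cv2.COLOR_RGB2HSV);y=((y[...,0]>20)&(y[...,0]<33)&(y[...,1]>150)&(y[...,2]>90)).astype(np.uint8)
    k=np.zeros_like(m);k[v-50:v+50,u-50:u+50]=1;y&=k
    for a in cv2.findContours(y,cv2.RETR_EXTERNAL,cv2.CHAIN_APPROX_NONE)[0]:
        if cv2.contourArea(a)>8: print("  yel",cv2.contourArea(a),cv2.boundingRect(a))
    print("  pred front face corners",proj(F,o+r.apply([[.065,a,b] for a in(-.018,.018) for b in(-.02,.02)])).round(1).tolist())
p=P(0,.11,0)[:2];print("mid hole",hole(h,p,.155),footfit(h,p,.056,.056,"scene"))
# lens bright disc inside nose
u,v=np.int32(proj(h,mz));print(h["frame"][v-9:v+10,u-9:u+10].max(2))
E
```

```text
t 48.83 pos [0.4735 0.0301 0.0963] rpy [3.1415e+00 4.0000e-04 3.0370e+00] F [-0.7 -0.2 -2.2] w 0.0354 turn(45deg units) [ 0.  0. -0.]
 shift [-0.    0.01  0.04]
pred muzzle [0.558  0.0212 0.1448]
scene pred px [343.1 254.4]
  dark 93.5 (339, 246, 12, 12)
  dark 49.5 (352, 245, 9, 14)
  yel 350.5 (342, 220, 21, 36)
  yel 11.5 (370, 218, 4, 9)
  pred front face corners [[340.2, 252.0], [341.0, 242.1], [351.9, 257.0], [353.0, 247.1]]
top pred px [281.8 212.4]
  dark 38.0 (292, 196, 5, 34)
  pred front face corners [[288.6, 222.8], [287.6, 219.5], [274.3, 221.3], [272.7, 217.9]]
mid hole [0.65774149 0.01103835] (array([0.65675736, 0.01163338]), 25, np.float64(0.00048536459826793775))
[[140 133 141 117 132 133 132 135 135 104  77  84 119 146 190 226 238 244
  247]
 [118  93  88  88  93 113 128 134  75  32  35  36  43  44  96 152 197 211
  232]
 [130 123 120 114  99  94  97  88  31  30  30  42  36  36  38  74 142 180
  193]
 [131 126 131 135 127 120  70  30  29  33  38  37  37  29  36  33  76 145
  184]
 [126 128 128 133 134 111  42  25  30  31  42  36  30  31  32  33  34  95
  191]
 [125 
[... 428 characters left out ...]
  50  94 115 115 115  90  15  26  75 133 136
  129]
 [132 129 127 125 124 123 101  45  48  80  89  89  63  19  53 113 123 102
   51]
 [132 132 133 129 130 129 128 106  93  49  43  34  17  64 112 128 121 120
  102]
 [135 133 128 130 130 128 130 132 130 110 102 100 101 112 129 124 122 123
  123]
 [129 130 133 132 136 133 129 129 134 131 131 130 123 124 118 117 120 120
  123]
 [126 126 127 127 127 130 132 131 131 131 127 131 128 129 125 121 121 120
  117]
 [125 124 125 124 126 127 126 126 127 130 128 125 129 127 129 129 126 125
  121]
 [125 124 126 126 123 125 121 116 128 168 162 119 125 125 127 127 128 127
  125]
 [123 122 122 124 123 124 130 162 163 183 181 160 167 161 119 123 126 125
  122]]
```

The lens is at scene (343.3,253.7) against (343.1,254.4) predicted, so it is on target. Holding for 3.3 s.

move_arm(motion=[[0,0,0,0,0,0,-1],[0,0,0,0,0,0,-1],[0,0,0,0,0,0,-1],[0,0,0,0,0,0,-1],[0,0,0,0,0,0,-1],[0,0,0,0,0,0,-1],[0,0,0,0,0,0,-1],[0,0,0,0,0,0,-1],[0,0,0,0,0,0,-1],[0,0,0,0,0,0,-1],[0,0,0,0,0,0,-1],[0,0,0,0,0,0,-1],[0,0,0,0,0,0,-1],[0,0,0,0,0,0,-1],[0,0,0,0,0,0,-1],[0,0,0,0,0,0,-1],[0,0,0,0,0,0,-1],[0,0,0,0,0,0,-1],[0,0,0,0,0,0,-1],[0,0,0,0,0,0,-1]])

```text
clock: 51.42
position: [0.4732, 0.0301, 0.096]
tcp_rot: [-3.142, -0.0, 3.037]
wrist_force: [0.1, 0.6, -2.1]
gripper_width: 0.0356
grasp_force: 40.3
```

move_arm(motion=[[0,0,0,0,0,0,-1],[0,0,0,0,0,0,-1],[0,0,0,0,0,0,-1],[0,0,0,0,0,0,-1],[0,0,0,0,0,0,-1],[0,0,0,0,0,0,-1]])

```text
clock: 52.18
position: [0.4732, 0.0301, 0.096]
tcp_rot: [-3.142, -0.0, 3.037]
wrist_force: [-0.1, 0.4, -2.5]
gripper_width: 0.0354
grasp_force: 40.3
```

```bash
python3 - <<'E'
from h import *
h=grab("scene");t=grab("top")
p=P(0,-.11,0)[:2];print("short",hole(h,p,.13),hole(t,p,.13),footfit(h,p,.056,.056,"scene"))
w=np.array([.6300,-.2032,.119]);ex=np.array([np.cos(PSI),np.sin(PSI),0])
o=w-.185*ex-[0,0,.0485];print(o,np.hypot(*o[:2]))
plan(o,yaw=np.pi+PSI)
E
```

```text
short [ 0.62850225 -0.2032035 ] [ 0.63003085 -0.20321813] (array([ 0.6290165, -0.2026883]), 25, np.float64(0.0005357241183899558))
[ 0.44601113 -0.18388427  0.0705    ] 0.482430675194223
t 52.27 pos [0.4732 0.0301 0.096 ] rpy [-3.1415 -0.      3.0371] F [-0.1 -0.1 -2.7] w 0.0352 turn(45deg units) [-0. -0.  0.]
 shift [  0.23 -10.78   1.28]
```

move_arm(motion=[[0.02,-0.5,0,0,0,0,-1],[0.02,-0.79,0,0,0,0,-1],[0.02,-0.79,0,0,0,0,-1],[0.02,-0.79,0,0,0,0,-1],[0.02,-0.79,0,0,0,0,-1],[0.02,-0.79,0,0,0,0,-1],[0.02,-0.79,0,0,0,0,-1],[0.02,-0.79,0,0,0,0,-1],[0.02,-0.79,0,0,0,0,-1],[0.02,-0.79,0,0,0,0,-1],[0.01,-0.79,0,0,0,0,-1],[0.01,-0.79,0,0,0,0,-1],[0.01,-0.79,0,0,0,0,-1],[0,-0.8,0,0,0,0,-1],[0,0,0.5,0,0,0,-1],[0,0,0.5,0,0,0,-1],[0,0,0.28,0,0,0,-1],[0,0,0,0,0,0,-1],[0,0,0,0,0,0,-1]])

```text
clock: 54.65
position: [0.4463, -0.1837, 0.0705]
tcp_rot: [-3.142, 0.0, 3.037]
wrist_force: [-0.8, 0.2, -2.4]
gripper_width: 0.0357
grasp_force: 40.5
```

```bash
python3 - <<'E'
from h import *
from plant import robot
w=np.array([.6300,-.2032,.119]);ex=np.array([np.cos(PSI),np.sin(PSI),0])
plan(w-.185*ex-[0,0,.0485],yaw=np.pi+PSI)
mz=robot.state()["position"]+[0,0,.0485]+.085*ex
h=grab("scene");q=proj(h,mz);u,v=np.int32(q);print(q);print(h["frame"][v-9:v+10,u-9:u+10].max(2))
E
```

```text
t 54.65 pos [ 0.4463 -0.1837  0.0705] rpy [-3.1415  0.      3.0374] F [-0.8  0.2 -2.4] w 0.0357 turn(45deg units) [-0.  0.  0.]
 shift [ 0.01 -0.01  0.  ]
[276.95421059 230.79407852]
[[130 128 128 129 126 125 128 123 120 135 172 186 201 224 238 241 240 243
  242]
 [117 126 128 130 129 128 129 126 129 136 128 108 114 143 185 217 230 238
  241]
 [ 94  94 106 113 124 131 126 134 130 103  64  48  49  68  99 142 192 203
  223]
 [119 110 103  94  94 106 116 126  98  58  52  56  66  60  59  70 128 174
  186]
 [135 135 127 117 112 102 100  93  59  50  55  61  66  65  64  63  74 139
  177]
 [132 132 132 137 134 128  98  51  44  48  58  63  60  65  63  65  66  91
  152]
 [131 128 130 133 134 134  73  40  46  56  50  55  61  62  63  66  61  71
  128]
 [130 127 127 132 132 127  44  57  98  97  72  58  53  62  65  63  63  61
  115]
 [129 131 132 127 131 123  59  66 122 115 104  98  76  58  60  64  62  67
  131]
 [134 130 129 129 129 128 106  46  95 117 112 118 117  52  59  59  69 121
  164]
 [122 127 126 137 177 175 127  55  58 104 115 120 118  47  52  56  92 150
  178]
 [162 164 164 174 194 157 130 111  59  71 103  99  88  45  52  84 124 143
  152]
 [177 178 183 179 144 125 131 134 113  83  64  57  50  46  83 126 136 128
  131]
 [174 174 174 139 117 122 127 132 131 122 105  87  87  96 125 138 134 134
  129]
 [188 178 137 115 117 125 123 123 124 132 132 123 127 128 136 132 132 128
  133]
 [193 183 121 128 128 132 132 126 125 124 123 127 129 130 131 129 131 133
  133]
 [183 150 124 131 131 135 136 135 132 131 125 130 125 122 123 127 127 126
  132]
 [150 122 125 128 130 127 131 135 133 137 135 131 130 127 125 122 120 126
  164]
 [122 127 127 130 130 130 127 131 131 132 133 137 138 134 132 127 130 167
  176]]
```

Lens at the predicted pixel (≈(277,231)). Holding.

move_arm(motion=[[0,0,0,0,0,0,-1],[0,0,0,0,0,0,-1],[0,0,0,0,0,0,-1],[0,0,0,0,0,0,-1],[0,0,0,0,0,0,-1],[0,0,0,0,0,0,-1],[0,0,0,0,0,0,-1],[0,0,0,0,0,0,-1],[0,0,0,0,0,0,-1],[0,0,0,0,0,0,-1],[0,0,0,0,0,0,-1],[0,0,0,0,0,0,-1],[0,0,0,0,0,0,-1],[0,0,0,0,0,0,-1],[0,0,0,0,0,0,-1],[0,0,0,0,0,0,-1],[0,0,0,0,0,0,-1],[0,0,0,0,0,0,-1],[0,0,0,0,0,0,-1],[0,0,0,0,0,0,-1]])

```text
clock: 57.2
position: [0.4461, -0.1838, 0.0704]
tcp_rot: [-3.142, -0.0, 3.037]
wrist_force: [0.2, -0.5, -2.7]
gripper_width: 0.0356
grasp_force: 40.5
```

move_arm(motion=[[0,0,0,0,0,0,-1],[0,0,0,0,0,0,-1],[0,0,0,0,0,0,-1],[0,0,0,0,0,0,-1],[0,0,0,0,0,0,-1],[0,0,0,0,0,0,-1]])

```text
clock: 57.95
position: [0.4461, -0.1838, 0.0704]
tcp_rot: [-3.142, -0.0, 3.037]
wrist_force: [-0.2, -0.4, -2.2]
gripper_width: 0.0354
grasp_force: 40.5
```

move_arm(motion=[[0,0,-0.5,0,0,0,-1],[0,0,-0.8,0,0,0,-1],[0,0,-0.8,0,0,0,-1],[0,0,-0.8,0,0,0,-1],[0,0,-0.8,0,0,0,-1],[0,0,-0.8,0,0,0,-1],[0,0,-0.8,0,0,0,-1],[0,0,-0.8,0,0,0,-1],[0,0,-0.5,0,0,0,-1],[0,0,0,0,0,0,-1]])

```text
clock: 59.2
position: [0.4465, -0.1838, 0.203]
tcp_rot: [3.141, 0.001, 3.037]
wrist_force: [-0.6, -0.1, -2.6]
gripper_width: 0.0352
grasp_force: 40.4
```

```bash
python3 - <<'E'
from h import *
plan([.5019,.3347,.205],yaw=3.037)
E
```

```text
t 59.2 pos [ 0.4465 -0.1838  0.203 ] rpy [3.1414e+00 1.1000e-03 3.0372e+00] F [-0.6 -0.1 -2.6] w 0.0352 turn(45deg units) [0.    0.001 0.   ]
 shift [-0.05 26.07 -0.1 ]
```

move_arm(motion=[[0,0.5,0,0,0,0,-1],[0,0.87,0,0,0,0,-1],[0,0.87,0,0,0,0,-1],[0,0.87,0,0,0,0,-1],[0,0.87,0,0,0,0,-1],[0,0.87,0,0,0,0,-1],[0,0.87,0,0,0,0,-1],[0,0.87,0,0,0,0,-1],[0,0.87,0,0,0,0,-1],[0,0.87,0,0,0,0,-1],[0,0.87,0,0,0,0,-1],[0,0.87,0,0,0,0,-1],[0,0.87,0,0,0,0,-1],[0,0.87,0,0,0,0,-1],[0,0.87,0,0,0,0,-1],[0,0.87,0,0,0,0,-1],[0,0.87,0,0,0,0,-1],[0,0.87,0,0,0,0,-1],[0,0.87,0,0,0,0,-1],[0,0.87,0,0,0,0,-1]])

```text
clock: 61.7
position: [0.4818, 0.1561, 0.2024]
tcp_rot: [-3.142, -0.0, 3.037]
wrist_force: [-0.8, -0.4, -1.7]
gripper_width: 0.0356
grasp_force: 40.4
```

move_arm(motion=[[0,0.87,0,0,0,0,-1],[0,0.87,0,0,0,0,-1],[0,0.87,0,0,0,0,-1],[0,0.87,0,0,0,0,-1],[0,0.87,0,0,0,0,-1],[0,0.87,0,0,0,0,-1],[0,0.87,0,0,0,0,-1],[0,0.87,0,0,0,0,-1],[0,0.87,0,0,0,0,-1],[0,0.87,0,0,0,0,-1],[0,0.34,0,0,0,0,-1],[0,0,0,0,0,0.116,-1],[0,0,0,0,0,0,-1],[0,0,0,0,0,0,-1],[0,0,0,0,0,0,-1]])

```text
clock: 63.58
position: [0.5006, 0.3346, 0.2025]
tcp_rot: [3.142, 0.0, 2.947]
wrist_force: [0.4, -0.2, -3.7]
gripper_width: 0.0354
grasp_force: 40.4
```

```bash
python3 - <<'E'
from h import *
plan([.5019,.3348,.2],[.5019,.3348,.0765],yaw=2.946)
E
```

```text
t 63.58 pos [0.5006 0.3346 0.2025] rpy [3.1415 0.     2.9468] F [ 0.4 -0.2 -3.7] w 0.0354 turn(45deg units) [0.    0.    0.001]
 shift [-0.06  0.02  0.12]
 shift [ 0.   -0.    6.18]
```

move_arm(motion=[[-0.06,0.02,0,0,0,0,-1],[0,0,0.7,0,0,0,-1],[0,0,0.8,0,0,0,-1],[0,0,0.8,0,0,0,-1],[0,0,0.8,0,0,0,-1],[0,0,0.8,0,0,0,-1],[0,0,0.8,0,0,0,-1],[0,0,0.6,0,0,0,-1],[0,0,0.4,0,0,0,-1],[0,0,0.2,0,0,0,-1],[0,0,0.2,0,0,0,-1],[0,0,0,0,0,0,-1]])

```text
clock: 65.08
position: [0.5018, 0.3349, 0.0804]
tcp_rot: [-3.142, -0.0, 2.946]
wrist_force: [0.4, -1.2, -2.4]
gripper_width: 0.0355
grasp_force: 40.5
```

move_arm(motion=[[0,0,0.1,0,0,0,-1],[0,0,0.1,0,0,0,-1],[0,0,0,0,0,0,-1]])

```text
clock: 65.45
position: [0.5018, 0.3349, 0.0765]
tcp_rot: [3.141, 0.0, 2.946]
wrist_force: [-0.5, -0.4, -0.3]
gripper_width: 0.0359
grasp_force: 40.6
```

Weight is taken by the saddles. Release and rise.

move_arm(motion=[[0,0,0.02,0,0,0,-1],[0,0,0,0,0,0,0],[0,0,0,0,0,0,0.3],[0,0,0,0,0,0,0.6],[0,0,0,0,0,0,0.6],[0,0,0,0,0,0,0.6],[0,0,-0.4,0,0,0,0.6],[0,0,-0.8,0,0,0,0.6],[0,0,-0.9,0,0,0,0.6],[0,0,-0.9,0,0,0,0.6],[0,0,-0.9,0,0,0,0.6],[0,0,-0.9,0,0,0,0.6],[0,0,-0.9,0,0,0,0.6],[0,0,0,0,0,0,0.6],[0,0,0,0,0,0,0.6]])

```text
clock: 67.32
position: [0.5015, 0.3347, 0.1896]
tcp_rot: [-3.141, -0.0, 2.946]
wrist_force: [0.4, 0.0, -0.3]
gripper_width: 0.0687
grasp_force: 0.0
```

```bash
python3 - <<'E'
from h import *
import pickle
_,g=pickle.load(open("f0.pkl","rb"))
h=grab("scene");plan()
for F in(g,h):
    s=cv2.cvtColor(F["frame"],cv2.COLOR_RGB2HSV);m=(s[...,0]>20)&(s[...,0]<33)&(s[...,1]>150);k=np.zeros_like(m);k[250:310,440:490]=1;m&=k
    a=np.argwhere(m);print("yellow",a.min(0),a.max(0),a.mean(0).round(1),m.sum())
for n,y,z in(("mid",.11,.155),("short",-.11,.13)):
    p=P(0,y,0)[:2];print(n,hole(h,p,z).round(4),footfit(h,p,.056,.056,"scene")[0])
# grip: dark blob centre near predicted locked position, base grip top z=.114
for yy in(.236,.228): print(yy,proj(h,P(-.066,yy,.091)).round(1))
u,v=np.int32(proj(h,P(-.066,.236,.091)));b=h["frame"][v-14:v+14,u-14:u+14].max(2)<60
a=np.argwhere(b);print("grip px",(a.mean(0)+[v-14,u-14])[::-1],len(a))
E
```

```text
t 67.38 pos [0.5014 0.3347 0.1893] rpy [-3.1407e+00 -7.0000e-04  2.9460e+00] F [-0.2  0.5  0.1] w 0.0684 turn(45deg units) [-0.001 -0.001  0.   ]
yellow [260 446] [305 479] [280.  463.6] 650
yellow [260 446] [305 479] [280.3 463.8] 652
mid [0.6575 0.011 ] [0.65675736 0.01163338]
short [ 0.6287 -0.2034] [ 0.62901583 -0.20263563]
0.236 [378.9 294.5]
0.228 [376.1 293.2]
grip px [378.78289474 292.88815789] 152
```

The thermometer is back at its start pixels, the posts are in their pockets, the grip is at the locked end and the gripper is clear. Handing in.

```bash
python3 -c "
from plant import ticket
print(ticket.hand_in())"
```

```text
the job is handed in; nothing more can be done
None
```

I handed the job in, but the hand-in returned no verdict. The mid post is in pocket 2 and the short post in pocket 0, locked in. Both collars were held on target for over 3 s, mid then short (there was no tall post), and the thermometer hangs back in its cradle; the short post shifted about 6 mm within its pocket around the time of locking, still inside the 10 mm limit.

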